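# Weigh the empty lens mount on the hook scale

## Robot

A 6-joint arm with a two-finger parallel gripper is mounted at the origin on the work surface. World frame = base frame: x ahead of the robot, y to its left, z up, the work surface at z = 0. Lengths are in m, angles in rad, forces in N, time in s.
With the tool pointing down it reaches from about 0.4 to 0.825 m from the base axis. Payload 7 kg.
Tool frame: the origin (TCP) lies on the centre line of the jaws, within the pads' length; the fingertips stand 19 mm ahead of it and the grasp point (between the pads) is the TCP; x points along the fingers, z is the direction in which the jaws open and shut, and the axes are right-handed (so a half turn about x gives the same grasp; the last joint's range is limited). The gripper opens to 88 mm and grips with 3 to 60 N. Pads are 19 mm wide; open, the fingers measure 130 mm over their backs; the gripper's body (78 mm by 193 mm) begins 47 mm behind the grasp point.
Start: joints at [1.508, 0.359, 0.012, 0, -1.224, -0.288], TCP at [0.232, 0.634, 0.246] pointing down, gripper open.
Joint ranges: [-3.07, 3.07], [-1.43, 2.12], [-1.02, 1.25], [-3.03, 1.67], [-3.05, -0], [-3.03, 3.03]. Speed limits (rad/s): [2.39, 2.39, 3.01, 3.14, 3.14, 3.14].

## Interface

Orientations are given as a unit quaternion [w, x, y, z].
In Python, from rig import ctrl gives the robot as it stands.
- The arm moves only by the tool servo_tool, never from a script. Its argument "rows" is a list that holds one entry, the list of rows, each a list of 7 numbers: the finger opening in mm, from 0 to 87.6, then the shift along the tool's x, y, z in mm, then the turn, a rotation vector about the tool's x, y, z in degrees. In form: [[[hand, dx, dy, dz, ax, ay, az], ...]]. A call has 1 to 12 rows; each row shifts and turns the commanded pose from where the row before left it, along the tool's axes as they then stand; what a row does not reach is not made up. A row lasts 1/10 s, in which the tool goes at most 50 mm and 8.59 degrees, less where a joint would pass 70% of its speed; a pose out of reach is approached as far as the arm can. A call with a gripper value outside its range is refused whole. The fingers move at their own pace and stop on an object; "force" is the grip in N (left out, the last holds). Time passes only in rows, so rows that do not move let the fingers close. It gives the time, the measured TCP pose, the force and the opening at its end, in the units of the state.
- ctrl.read_state(): the state, without advancing time (a new reading comes with each control period).
- ctrl.capture(name): name is "scene" or "top"; returns a dict with "frame" (384x512x3 uint8, red, green, blue), "camera_matrix" (3x3 intrinsics, pixels), "k1" (the pictures are not rectified: a ray, as slopes to the right and down, at radius r is drawn at 1 + k1 r^2 times it, then the intrinsics apply), "T" (4x4, takes a point from camera to world coordinates). Camera axes: x right, y up, looking along -z (the intrinsics and any distortion apply to the point x, -y, -z); pixel columns grow to the right and rows downward; lengths in m; the calibration is good to about 2 mm. A picture is of the moment at which its call begins. There is no depth.
- ctrl.finish_job(): hands the job in, once; it reports no verdict.
The state is a dict: "time": time; "qpos": joint angles; "joint_velocities": joint speeds; "effort": joint torques, N m; "tool_pos": TCP position; "eef_rot": TCP orientation; "wrist_force": force on the tool from outside, world axes, zero at the start; "torque": the same for the moment, N m; "grip_width": opening from 0.0 (shut) to 1.0 (fully open).
Only numpy, scipy, OpenCV 4.12 (cv2) and the standard library are available. Lean on these libraries where they do the work, as an engineer would, in place of code of your own. Each camera call takes 0.05 s, during which the arm holds its last target. There are 200 camera calls.

## Task

Weigh the empty lens mount (the one whose ring you can see through): hang it by its ring on the hook of the spring scale, let go and wait until it has hung quite still for a second, so that the scale can be read. Then take hold of it again, lift it off the hook and set it down, without dropping it, upright and flat on the floor of the white tray beside the small mount, and let go. Be gentle with the scale, and do not knock or shift anything else.

Things in the scene. Friction and masses are not known exactly. Their poses are not given: they have to be found in the camera images.
- mount: The empty lens mount: loose, lollipop-shaped, 185 mm tall, plain metal, 0.18 to 0.30 kg. Base plate 50 (x) by 75 (y) by 10 mm; on it a round steel post, 12.7 mm in diameter, from 10 to 110 mm height, the place to hold it; neck 10 (x) by 16 (y) mm to 125 mm; then the ring. Same from +x and -x. Origin: centre of the base's underside, z up. Centre of mass about 50 mm up.
- mount_ring (a point): Centre of the empty lens mount's see-through ring, 155 mm above the mount's underside. Ring 60 mm outer, 50 mm inner diameter, 10 mm thick; the bore's axis is x. The top of the bore lies 25 mm above this point. Same axes as the mount.
- hook_seat (a point): Seat of the scale's hook: top of the wire at the lowest point of its bow, 285 mm above the table when unloaded; sinks with the hook; z up. A J of 4.4 mm round wire in this frame's x-z plane, 21 mm clear inside. It opens to -x (towards the robot): the free tip's top is 18 mm above the seat, reaching 18 mm out to -x. The shank rises at x = +13 mm to 39 mm height, then slopes in to the axis.
- scale_hook (a joint): Downward travel of the hook, m: 0 unloaded (resting on its upper stop), 0.09 at the lower stop. A spring of 100 N/m with 0.1 N of preload, lightly damped: the mount pulls it down 17 to 29 mm and bobs for a second or two.
- stand: Fixed stand with the scale. Origin on the table straight below the hook, axes as hook_seat. Steel pillar 25 mm thick, 590 mm tall, at x = +110, y = +90 mm; its foot and clamping forks reach 90 mm around it. Above the hook: plunger (18 mm diameter at most) from 55 mm over the seat, white barrel (28 mm diameter) from 71 mm over the seat to 561 mm height; arm at 526 mm.
- tray_floor (a point): Centre of the inner floor of the fixed white tray (190 mm along x, 270 mm along y, walls 3 mm thick and 18 mm high from the table, floor 3 mm thick); z up. The small mount stands near its -y end; the half towards +y is free.
- tray: The fixed white tray itself; origin at the centre of its underside, on the table, 3 mm below tray_floor; same axes.
- small_mount: Bystander in the tray: a small mount with glass in its ring, 93 mm tall, base 50 (x) by 75 (y) by 10 mm. Origin: centre of its underside.
- mirror_mount: Bystander: a mirror on the same kind of base and post, 185 mm tall; its ring is filled by the mirror and it has a black plate with three adjusters behind (+x), to 36 mm from the post's axis. Origin: centre of its underside. It and the empty mount may stand in either of two places ahead of the robot.
- lens_tube: Bystander: black tube 30 mm in diameter, 50 mm tall, standing. Origin: centre of its underside.
- optic_jar: Bystander: low round optic jar with white lid, 58 mm in diameter, 24 mm tall. Origin: centre of its underside.
- fork: Bystander: slotted steel clamping fork lying flat, 82 by 32 by 10 mm. Origin: at its underside, near the middle.
- driver: Bystander: screwdriver with black handle, 190 mm long, lying on the left. Origin at its underside, about the middle.
- bare_post: Bystander: loose steel post, 12.7 mm in diameter, 75 mm long, lying along x. Origin: underside, middle.
Things that resemble listed ones, but are neither listed nor needed, are in the scene too. Leave any orange or red look-alike of the mount alone.

How it is judged:
By the outcome, as a careful person would: the job done as asked, in the order asked, and still so for the second after the job is handed in, with the robot touching nothing.
It also fails if it takes over 72 s, if anything falls off the work surface, if the arm or the gripper's body presses on something with over 40 N, if the wrist force passes 120 N, or if a joint passes its speed limit or range.

## Working session

There is one attempt and no reset: what is moved stays moved. The work goes in short steps, Python scripts to look and compute and a tool call to move; the robot and the scene stay as the last step left them, time stands still between calls to the robot, and variables do not carry over. Pictures are saved under pics/ and viewed, about 8 in all and at most 12, crops included, and the job is handed in when it is done.

Besides the shell and the picture viewer there is one more tool, called after ">>>" as name([rows], argument=value, ...), one row to a line, values as JSON. servo_tool: Moves the arm, as the interface text tells. Its arguments: {"type":"object","properties":{"rows":{"type":"array","items":{"type":"array","items":{"type":"array","items":{"type":"number"}}}},"force":{"type":"number"}},"required":["rows"]}

```bash
mkdir -p pics; ls; cat > h.py <<'E'
import numpy as np, cv2
from rig import ctrl
def cap(n,f):
    c=ctrl.capture(n); cv2.imwrite('pics/'+f,cv2.cvtColor(np.asarray(c['frame']),cv2.COLOR_RGB2BGR)); np.savez('pics/'+f+'.npz',**{k:np.asarray(v) for k,v in c.items()}); return c
def ray(c,u,v):
    K=np.asarray(c['camera_matrix']);k1=float(c['k1']);T=np.asarray(c['T'])
    d=np.array([(u-K[0,2])/K[0,0],(v-K[1,2])/K[1,1]]);p=d.copy()
    for _ in range(30): p=d/(1+k1*(p@p))
    return T[:3,3],T[:3,:3]@np.array([p[0],-p[1],-1])
def atz(c,u,v,z):
    o,d=ray(c,u,v); return o+d*(z-o[2])/d[2]
def tri(c1,p1,c2,p2):
    o1,d1=ray(c1,*p1);o2,d2=ray(c2,*p2)
    s=np.linalg.lstsq(np.c_[d1,-d2],o2-o1,rcond=None)[0]
    a,b=o1+s[0]*d1,o2+s[1]*d2; return (a+b)/2,np.linalg.norm(a-b)
def proj(c,P):
    K=np.asarray(c['camera_matrix']);k1=float(c['k1']);T=np.asarray(c['T'])
    q=T[:3,:3].T@(np.asarray(P)-T[:3,3]); s=np.array([q[0],-q[1]])/-q[2]; s=s*(1+k1*(s@s))
    return K[0,0]*s[0]+K[0,2],K[1,1]*s[1]+K[1,2]
def load(f): return dict(np.load('pics/'+f+'.npz'))
E
python3 - <<'E'
from h import *
for n in('scene','top'):
    c=cap(n,n+'1.png'); print(n,c['camera_matrix'],c['k1'],np.round(c['T'],3))
a=cv2.imread('pics/scene1.png');b=cv2.imread('pics/top1.png')
cv2.imwrite('pics/s1b.png',cv2.resize(a,(800,600),interpolation=cv2.INTER_CUBIC));cv2.imwrite('pics/t1b.png',cv2.resize(b,(800,600),interpolation=cv2.INTER_CUBIC))
print(ctrl.read_state())
E
```

```text
pics
scene [[440.30844846   0.         262.1111785 ]
 [  0.         440.30844846 190.62138229]
 [  0.           0.           1.        ]] 0.03768808760521516 [[-0.155 -0.831  0.535  1.247]
 [ 0.988 -0.125  0.092  0.084]
 [-0.009  0.543  0.84   1.244]
 [ 0.     0.     0.     1.   ]]
top [[409.16690513   0.         259.12362565]
 [  0.         409.16690513 188.19237672]
 [  0.           0.           1.        ]] -0.033072657231708186 [[-6.000e-03  9.830e-01 -1.840e-01  3.520e-01]
 [-1.000e+00 -7.000e-03 -1.000e-03 -4.000e-02]
 [-2.000e-03  1.840e-01  9.830e-01  1.259e+00]
 [ 0.000e+00  0.000e+00  0.000e+00  1.000e+00]]
{'time': 0.1, 'qpos': array([ 1.50808937e+00,  3.59317453e-01,  1.11700157e-02, -3.21668800e-04,
       -1.22411823e+00, -2.88102450e-01]), 'joint_velocities': array([ 0.00063607, -0.00206027,  0.00204542,  0.00307014,  0.00011397,
        0.0002302 ]), 'effort': array([-2.35283667e-03, -5.84165418e+01,  2.93753135e+01,  7.01557294e+00,
        1.01927260e-02, -4.51185815e-05]), 'tool_pos': array([0.23184578, 0.63349846, 0.24472109]), 'eef_rot': array([-0.40538251, -0.57919601, -0.40470314,  0.58001067]), 'wrist_force': array([-0.87051245, -0.649981  ,  0.05518899]), 'torque': array([-0.04743603,  0.01322007, -0.03075506]), 'grip_width': 0.9997739280074113}
```

View pics/s1b.png

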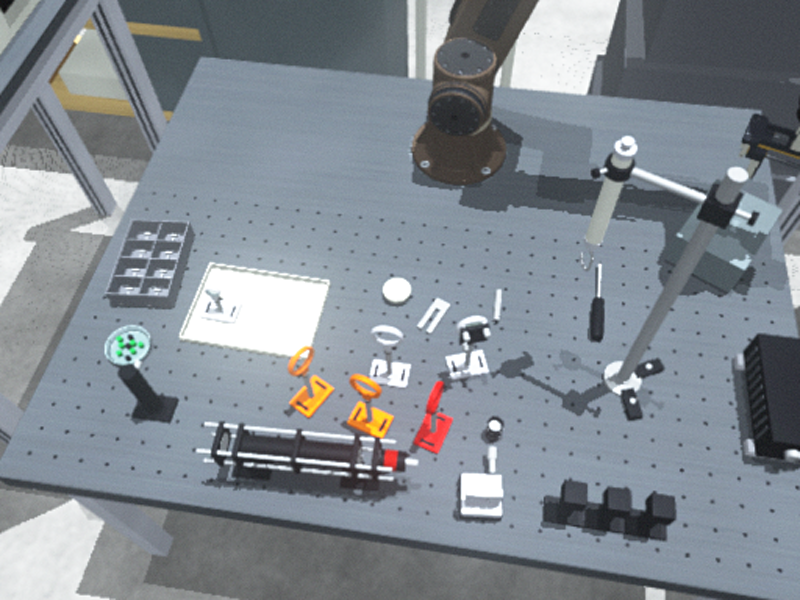

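View pics/t1b.png

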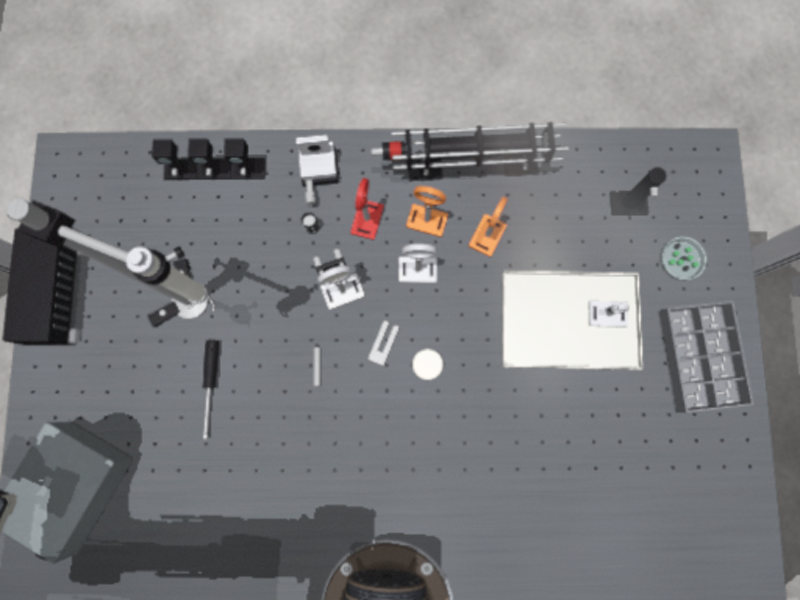

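The empty mount is at scene (390,373) and top (418,265) in the upscaled pictures, with its ring see-through. The mirror mount is beside it at scene (467,365). The hook is at scene (587,258), under the barrel. The tray is at scene (255,310), with the small mount at its -y end. I'll zoom in on the mount and the hook.

```bash
python3 - <<'E'
from h import *
s=cv2.imread('pics/scene1.png');t=cv2.imread('pics/top1.png')
def crop(im,x,y,w,h,f): return cv2.resize(im[y:y+h,x:x+w],None,fx=f,fy=f,interpolation=cv2.INTER_CUBIC)
A=crop(s,225,195,66,50,6); B=crop(s,355,135,66,50,6); C=crop(t,245,145,66,50,6); D=crop(t,95,165,66,50,6)
cv2.imwrite('pics/m1.png',np.vstack([np.hstack([A,B]),np.hstack([C,D])]))
c=load('scene1.png');d=load('top1.png')
k=1/1.5625
print('mount',atz(c,390*k,373*k,.01),atz(d,418*k,270*k,.01))
print('mirror',atz(c,467*k,365*k,.01),atz(d,342*k,293*k,.01))
print('tray c',[atz(d,u*k,v*k,.018) for u,v in((503,272),(639,272),(642,369),(504,367))])
print('small',atz(d,608*k,313*k,.01))
print('hook',tri(c,(587*k,262*k),d,(210*k,303*k)))
print('jar',atz(d,428*k,364*k,.024)); print('fork',atz(d,383*k,343*k,.01)); print('pillar foot',atz(c,622*k,378*k,0.01),'barreltop',tri(c,(626*k,146*k),d,(147*k,258*k)))
print('orange',atz(d,427*k,220*k,.01),atz(c,370*k,420*k,.01))
E
```

```text
mount [ 0.64282208 -0.06197827  0.01      ] [ 0.63454815 -0.06506418  0.01      ]
mirror [0.60192606 0.08772945 0.01      ] [0.58873791 0.08651125 0.01      ]
tray c [array([ 0.62755146, -0.23382296,  0.018     ]), array([ 0.62586515, -0.50562483,  0.018     ]), array([ 0.43330494, -0.49747059,  0.018     ]), array([ 0.43943513, -0.22934802,  0.018     ])]
small [ 0.54487909 -0.44061458  0.01      ]
hook (array([0.52158183, 0.26468508, 0.28807042]), np.float64(0.004151995376171915))
jar [ 0.44582077 -0.08218975  0.024     ]
fork [0.48849386 0.00497219 0.01      ]
pillar foot [0.58405164 0.39243779 0.01      ] barreltop (array([0.52610654, 0.25760014, 0.56067353]), np.float64(0.010674892697768064))
orange [ 0.73850661 -0.08440204  0.01      ] [ 0.74708919 -0.08276884  0.01      ]
```

View pics/m1.png

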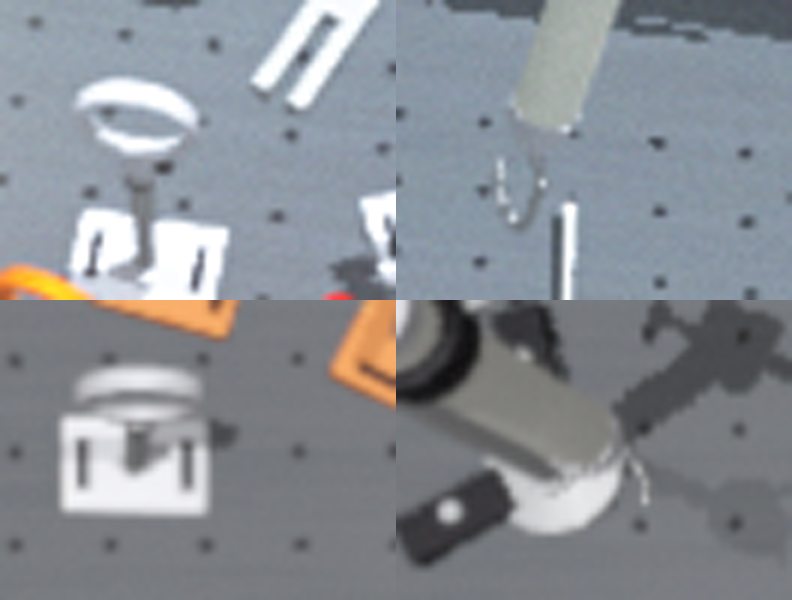

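```bash
cat >> h.py <<'E'
from scipy.optimize import least_squares
from scipy.spatial.transform import Rotation as Ro
def hookpt(h,x,z): # hook frame point -> world ; h=(X,Y,yaw)
    return np.array([h[0]+x*np.cos(h[2]),h[1]+x*np.sin(h[2]),.285+z])
def Rtool(yaw,pitch,s=1): # deg; pitch down from horizontal
    a,b=np.radians([yaw,pitch]); x=np.array([np.cos(a)*np.cos(b),np.sin(a)*np.cos(b),-np.sin(b)]); z=s*np.array([-np.sin(a),np.cos(a),0])
    return np.c_[x,np.cross(z,x),z]
def cur():
    s=ctrl.read_state(); q=s['eef_rot']; return s,np.array(s['tool_pos']),Ro.from_quat([q[1],q[2],q[3],q[0]]).as_matrix()
def rows(p0,R0,p1,R1,n,hand,step=1.0):
    w=Ro.from_matrix(R0.T@R1).as_rotvec(); wr=np.round(np.degrees(w/n),2); P=p0.copy();R=R0.copy();out=[]
    for i in range(n):
        d=np.round(1e3*R.T@(p0+(p1-p0)*(i+1)/n-P),1); P=P+R@d*1e-3; R=R@Ro.from_rotvec(np.radians(wr)).as_matrix(); out.append([hand,*d,*wr])
    print([[ [float(v) for v in r] for r in out]],'end',np.round(P,4),'turn',np.round(np.degrees(w),1))
E
python3 - <<'E'
from h import *
c=load('scene1.png');d=load('top1.png')
sc=lambda x,y:(355+(x-396+.5)/6-.5,135+(y+.5)/6-.5)
tp=lambda x,y:(95+(x-396+.5)/6-.5,165+(y-300+.5)/6-.5)
obs=[(c,sc(500,160),(-.0155,.018)),(c,sc(516,224),(0,-.003)),(c,sc(543,182),(.013,.02)),(c,sc(545,125),(0,.071)),(d,tp(645,502),(-.0165,.018))]
f=lambda h:np.concatenate([np.array(proj(C,hookpt(h,*q)))-u for C,u,q in obs])
r=least_squares(f,[.52,.262,.45]);print('hook',r.x,np.degrees(r.x[2]),np.round(r.fun,1))
h=r.x;print('pillar pred',h[:2]+np.array([[np.cos(h[2]),-np.sin(h[2])],[np.sin(h[2]),np.cos(h[2])]])@[.11,.09])
mc=lambda x,y:(245+(x+.5)/6-.5,145+(y-300+.5)/6-.5)
P=np.array([atz(d,*mc(*q),.01)[:2] for q in((60,417),(210,417),(210,516),(61,512))]);print('base',P,P.mean(0))
sm=lambda x,y:(225+(x+.5)/6-.5,195+(y+.5)/6-.5)
print('scene base corners',[atz(c,*sm(*q),.01)[:2] for q in((83,208),(229,228))])
print('ring top',tri(c,sm(138,115),d,mc(138,393)))
s,p,R=cur();print(R,p)
E
```

```text
hook [0.52395879 0.26397827 0.7248031 ] 41.52815881959553 [-0.  -0.1 -0.5 -2.1  0.1  3.2  0.7 -2.7  0.2 -1.2]
pillar pred [0.54663916 0.40428365]
base [[ 0.6628622  -0.02473802]
 [ 0.66232835 -0.10321375]
 [ 0.60945491 -0.10239015]
 [ 0.61209796 -0.02504445]] [ 0.63668585 -0.06384659]
scene base corners [array([ 0.61537789, -0.10258467]), array([ 0.61548254, -0.02477417])]
ring top (array([ 0.63762747, -0.0632119 ,  0.15674014]), np.float64(0.0010800951620392983))
[[-3.94013721e-04  9.39057243e-01 -3.43760584e-01]
 [-1.44748142e-03 -3.43760786e-01 -9.39056136e-01]
 [-9.99998875e-01  1.27586058e-04  1.49471438e-03]] [0.23184578 0.63349846 0.24472109]
```

```bash
python3 - <<'E'
from h import *
s,p,R=cur()
rows(p,R,np.array([.47,-.064,.30]),Rtool(0,90,-1),20,87.6)
c=load('scene1.png');d=load('top1.png');k=1/1.5625
print('pillar top',tri(c,(738*k,176*k),d,(20*k,211*k)),atz(c,738*k,176*k,.59),atz(d,20*k,211*k,.59))
print('barrel top',atz(c,626*k,146*k,.565),atz(d,147*k,258*k,.565))
print('barrel bottom', atz(c,*(355+(545-396)/6,135+125/6),.356))
E
```

```text
[[[87.6, -2.7, 23.2, 28.7, -1.01, 0.0, 0.0], [87.6, -2.7, 22.6, 29.0, -1.01, 0.0, 0.0], [87.6, -2.8, 22.2, 29.5, -1.01, 0.0, 0.0], [87.6, -2.7, 21.6, 29.8, -1.01, 0.0, 0.0], [87.6, -2.7, 21.1, 30.2, -1.01, 0.0, 0.0], [87.6, -2.7, 20.6, 30.6, -1.01, 0.0, 0.0], [87.6, -2.7, 20.0, 31.0, -1.01, 0.0, 0.0], [87.6, -2.7, 19.4, 31.3, -1.01, 0.0, 0.0], [87.6, -2.8, 19.0, 31.6, -1.01, 0.0, 0.0], [87.6, -2.7, 18.3, 32.0, -1.01, 0.0, 0.0], [87.6, -2.7, 17.8, 32.3, -1.01, 0.0, 0.0], [87.6, -2.7, 17.2, 32.5, -1.01, 0.0, 0.0], [87.6, -2.7, 16.6, 32.9, -1.01, 0.0, 0.0], [87.6, -2.8, 16.1, 33.2, -1.01, 0.0, 0.0], [87.6, -2.7, 15.5, 33.5, -1.01, 0.0, 0.0], [87.6, -2.7, 14.8, 33.7, -1.01, 0.0, 0.0], [87.6, -2.7, 14.3, 33.9, -1.01, 0.0, 0.0], [87.6, -2.7, 13.7, 34.3, -1.01, 0.0, 0.0], [87.6, -2.7, 13.1, 34.4, -1.01, 0.0, 0.0], [87.6, -2.8, 12.4, 34.7, -1.01, 0.0, 0.0]]] end [ 0.47  -0.064  0.3  ] turn [-20.1   0.1   0. ]
pillar top (array([0.57769061, 0.39575826, 0.57831747]), np.float64(0.0038498735470708593)) [0.58825728 0.39235908 0.59      ] [0.57370256 0.38604158 0.59      ]
barrel top [0.52805882 0.2619148  0.565     ] [0.52514261 0.2500416  0.565     ]
barrel bottom [0.53392563 0.26335828 0.356     ]
```

>>> servo_tool([
  [[87.6,-3,23,29,-1,0,0],[87.6,-3,23,29,-1,0,0],[87.6,-3,22,29.5,-1,0,0],[87.6,-3,22,30,-1,0,0],[87.6,-3,21,30,-1,0,0],[87.6,-3,21,30.5,-1,0,0],[87.6,-3,20,31,-1,0,0],[87.6,-3,19,31,-1,0,0],[87.6,-3,19,31.5,-1,0,0],[87.6,-3,18,32,-1,0,0],[87.6,-3,18,32,-1,0,0],[87.6,-3,17,32.5,-1,0,0]],
], force=20)

```text
time: 1.3
tool_pos: [0.3745, 0.2141, 0.2816]
eef_rot: [-0.464, -0.534, -0.464, 0.534]
wrist_force: [1.1, -0.1, 0.7]
grip_width: 1.0
```

>>> servo_tool([
  [[87.6,-3,17,33,-1,0,0],[87.6,-3,16,33,-1,0,0],[87.6,-3,15.5,33.5,-1,0,0],[87.6,-3,15,34,-1,0,0],[87.6,-3,14,34,-1,0,0],[87.6,-3,14,34,-1,0,0],[87.6,-3,13,34.5,-1,0,0],[87.6,-3,12,35,-1,0,0]],
])

```text
time: 2.1
tool_pos: [0.469, -0.0656, 0.3056]
eef_rot: [-0.5, -0.5, -0.5, 0.5]
wrist_force: [1.7, 1.0, 0.3]
grip_width: 0.998
```

```bash
python3 - <<'E'
from h import *
s,p,R=cur();print(s['qpos'],s['time'])
d=Rtool(0,30,-1)[:,0]; g=np.array([.637,-.064,.063])
rows(p,R,g-.11*d,Rtool(0,30,-1),12,87.6); print(g-.11*d)
E
```

```text
[ 2.77839675e-01 -1.69657951e-02 -3.13968904e-01 -1.53944354e-04
 -1.27387802e+00  1.29200271e+00] 2.1
[[[87.6, 15.6, 6.1, -0.1, -0.0, 0.0, 5.0], [87.6, 16.1, 4.6, -0.2, -0.0, 0.0, 5.0], [87.6, 16.5, 3.3, -0.1, -0.0, 0.0, 5.0], [87.6, 16.6, 1.8, -0.2, -0.0, 0.0, 5.0], [87.6, 16.8, 0.3, -0.1, -0.0, 0.0, 5.0], [87.6, 16.7, -1.1, -0.1, -0.0, 0.0, 5.0], [87.6, 16.6, -2.5, -0.2, -0.0, 0.0, 5.0], [87.6, 16.3, -4.0, -0.1, -0.0, 0.0, 5.0], [87.6, 15.8, -5.4, -0.1, -0.0, 0.0, 5.0], [87.6, 15.4, -6.8, -0.2, -0.0, 0.0, 5.0], [87.6, 14.7, -8.1, -0.1, -0.0, 0.0, 5.0], [87.6, 13.9, -9.3, -0.2, -0.0, 0.0, 5.0]]] end [ 0.5418 -0.064   0.118 ] turn [-0.1  0.  60. ]
[ 0.54173721 -0.064       0.118     ]
```

>>> servo_tool([
  [[87.6,15.6,6,-0.1,0,0,5],[87.6,16,4.6,-0.1,0,0,5],[87.6,16.5,3.3,-0.1,0,0,5],[87.6,16.6,1.8,-0.1,0,0,5],[87.6,16.8,0.3,-0.1,0,0,5],[87.6,16.7,-1,-0.1,0,0,5],[87.6,16.6,-2.5,-0.1,0,0,5],[87.6,16.3,-4,-0.1,0,0,5],[87.6,15.8,-5.4,-0.1,0,0,5],[87.6,15.4,-6.8,-0.2,0,0,5],[87.6,14.7,-8,-0.1,0,0,5],[87.6,14,-9.3,-0.1,0,0,5]],
])

```text
time: 3.3
tool_pos: [0.4784, -0.1152, 0.2445]
eef_rot: [0.638, 0.681, 0.289, -0.214]
wrist_force: [-0.2, -0.1, 1.5]
grip_width: 0.999
```

```bash
python3 - <<'E'
from h import *
cap('scene','s2.png');cap('top','t2.png')
s,p,R=cur();print(p,R[:,0],s['qpos'],s['time'])
def crop(n,x,y,w,h,f): return cv2.resize(cv2.imread('pics/'+n)[y:y+h,x:x+w],None,fx=f,fy=f,interpolation=cv2.INTER_CUBIC)
cv2.imwrite('pics/m2.png',np.vstack([crop('s2.png',180,90,198,75*2,4),crop('t2.png',180,140,198,75,4)])[:900])
m=cv2.imread('pics/m2.png');cv2.imwrite('pics/m2.png',cv2.resize(m,None,fx=.66,fy=.66));print(m.shape)
rows(p,R,np.array([.637,-.064,.063]),Rtool(0,30,-1),12,87.6)
E
```

```text
[ 0.47747328 -0.11538267  0.24545464] [ 0.74284163  0.12160669 -0.65832979] [ 0.16267574 -0.3016192  -1.01666346  0.08669765 -0.00356691  1.35511626] 3.4
(900, 792, 3)
[[[87.6, 20.4, -2.6, -1.8, -0.16, -0.57, 0.97], [87.6, 20.3, -2.9, -1.9, -0.16, -0.57, 0.97], [87.6, 20.3, -3.3, -2.2, -0.16, -0.57, 0.97], [87.6, 20.2, -3.6, -2.4, -0.16, -0.57, 0.97], [87.6, 20.1, -4.0, -2.6, -0.16, -0.57, 0.97], [87.6, 20.0, -4.3, -2.8, -0.16, -0.57, 0.97], [87.6, 19.9, -4.6, -3.0, -0.16, -0.57, 0.97], [87.6, 19.8, -4.9, -3.3, -0.16, -0.57, 0.97], [87.6, 19.6, -5.3, -3.4, -0.16, -0.57, 0.97], [87.6, 19.6, -5.5, -3.7, -0.16, -0.57, 0.97], [87.6, 19.4, -6.0, -3.8, -0.16, -0.57, 0.97], [87.6, 19.2, -6.2, -4.1, -0.16, -0.57, 0.97]]] end [ 0.6369 -0.064   0.063 ] turn [-1.9 -6.8 11.6]
```

View pics/m2.png

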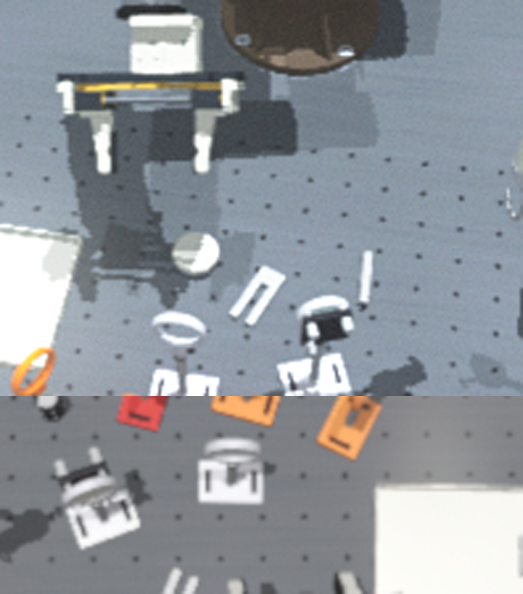

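The mount and mirror are untouched. The picture shows the gripper at top left, with the mount ring at about (180,328). The arm stopped at the j3 and j5 limits: the forearm is steep here, so a shallow outward pitch isn't reachable. I'll step back and come at the mount from the side (-y, pointing +y), collecting joint data on the way.

```bash
python3 - <<'E'
from h import *
s,p,R=cur()
rows(p,R,np.array([.50,-.20,.33]),Rtool(0,90,-1),8,87.6)
E
```

```text
[[[87.6, -6.2, 10.0, 9.7, 0.23, -0.88, -6.04], [87.6, -7.0, 9.3, 9.7, 0.23, -0.88, -6.04], [87.6, -7.8, 8.6, 9.9, 0.23, -0.88, -6.04], [87.6, -8.5, 7.8, 9.9, 0.23, -0.88, -6.04], [87.6, -9.2, 6.8, 10.0, 0.23, -0.88, -6.04], [87.6, -9.6, 6.0, 10.2, 0.23, -0.88, -6.04], [87.6, -10.1, 4.9, 10.3, 0.23, -0.88, -6.04], [87.6, -10.4, 3.9, 10.4, 0.23, -0.88, -6.04]]] end [ 0.5  -0.2   0.33] turn [  1.8  -7.1 -48.3]
```

>>> servo_tool([
  [[87.6,-6.2,10,9.7,0.2,-0.9,-6],[87.6,-7,9.3,9.7,0.2,-0.9,-6],[87.6,-7.8,8.6,9.9,0.2,-0.9,-6],[87.6,-8.5,7.8,9.9,0.2,-0.9,-6],[87.6,-9.2,6.8,10,0.2,-0.9,-6],[87.6,-9.6,6,10.2,0.2,-0.9,-6],[87.6,-10,4.9,10.3,0.2,-0.9,-6],[87.6,-10.4,3.9,10.4,0.2,-0.9,-6]],
])

```text
time: 4.2
tool_pos: [0.5001, -0.2018, 0.3282]
eef_rot: [0.507, 0.503, 0.491, -0.499]
wrist_force: [1.2, 0.8, 0.9]
grip_width: 0.999
```

```bash
cat >> h.py <<'E'
import json
def log():
    s,p,R=cur(); open('log.txt','a').write(json.dumps([list(map(float,s['qpos'])),p.tolist(),R.tolist()])+'\n'); print(s['time'],np.round(s['qpos'],3),np.round(p,4),np.round(R[:,0],3)); return s,p,R
E
python3 -c "from h import *; log()"
```

```text
4.2 [-0.012  0.075 -0.173  0.012 -1.302  1.576] [ 0.5001 -0.2018  0.3282] [ 0.021 -0.012 -1.   ]
```

>>> servo_tool([
  [[87.6,0,0,0,0,6,0],[87.6,0,0,0,0,6,0],[87.6,0,0,0,0,6,0],[87.6,0,0,0,0,6,0],[87.6,0,0,0,0,6,0],[87.6,0,0,0,0,6,0]],
])

```text
time: 4.8
tool_pos: [0.4998, -0.2017, 0.3271]
eef_rot: [0.33, 0.634, 0.624, -0.316]
wrist_force: [0.7, -1.1, -1.0]
grip_width: 0.999
```

```bash
python3 -c "from h import *; log()"
```

```text
4.8 [-0.441  0.29   0.174 -0.571 -1.705  2.011] [ 0.4998 -0.2017  0.3271] [ 0.022  0.583 -0.812]
```

>>> servo_tool([
  [[87.6,0,10,0,0,6,0],[87.6,0,10,0,0,6,0],[87.6,0,10,0,0,6,0],[87.6,0,10,0,0,6,0]],
])

```text
time: 5.2
tool_pos: [0.5399, -0.2019, 0.3275]
eef_rot: [0.192, 0.686, 0.679, -0.178]
wrist_force: [-0.1, 0.3, 0.4]
grip_width: 0.998
```

```bash
python3 - <<'E'
from h import *
log()
D=[json.loads(l) for l in open('log.txt')]
add=[([1.50808937e+00,3.59317453e-01,1.11700157e-02,-3.21668800e-04,-1.22411823e+00,-2.88102450e-01],[0.23184578,0.63349846,0.24472109],None),
([.27783967,-.01696580,-.31396890,-.00015394,-1.27387802,1.29200271],[.469,-.0656,.3056],None),
([.16267574,-.3016192,-1.01666346,.08669765,-.00356691,1.35511626],[.47747328,-.11538267,.24545464],None)]
A=lambda ax,q:Ro.from_rotvec(np.array(ax)*q).as_matrix()
X,Y,Z=np.eye(3)
def fk(q,k):
    h1,a1,o,l2,a3,l4,L,e,f=k   # o lateral at shoulder, e lateral after j4(wrist)
    R=A(Z,q[0]); p=R@[a1,o,h1]
    R=R@A(Y,q[1]); p=p+R@[0,0,l2]
    R=R@A(-Y,q[2]); p=p+R@[a3,0,0]*0+R@[0,0,a3]
    R=R@A(X,q[3]); p=p+R@[l4,e,0]
    R=R@A(-Y,q[4]); p=p+R@[0,f,0]
    R=R@A(X,q[5]); return p+R@[L,0,0],R
if __name__=='__main__':
    for sg in(1,-1):
        def res(k): return np.concatenate([fk([q[0],q[1],q[2],sg*q[3],q[4],q[5]],k)[0]-np.array(p) for q,p,_ in D+add]+[1e-3*(np.array(k)-[.35,0,-.19,.45,.04,.45,.25,0,0])])
        r=least_squares(res,[.35,0,-.19,.45,.04,.45,.25,0,0]);print(sg,r.cost,np.round(r.x,4),np.round(1e3*r.fun[:-9],1))
        for q,p,R in D: print(np.round(fk([q[0],q[1],q[2],sg*q[3],q[4],q[5]],r.x)[1].T@np.array(R),2).tolist())
E
```

```text
5.2 [-0.602  0.509  0.366 -0.902 -1.982  2.048] [ 0.5399 -0.2019  0.3275] [ 0.014  0.863 -0.505]
1 0.011784519084135296 [-0.8237  0.7336  0.1108  0.2248  0.5312 -0.4349 -0.2647 -0.1463 -0.1458] [-49.5  12.1 -44.7 -39.4  -8.1  14.4  61.9 -65.9  -6.4 -14.3 -60.5  54.5
  32.1  20.   -4.6  16.4  13.7 -13.1]
[[1.0, 0.0, -0.02], [0.0, 1.0, 0.02], [0.02, -0.02, 1.0]]
[[0.43, -0.45, 0.78], [-0.45, 0.64, 0.62], [-0.78, -0.62, 0.07]]
[[-0.03, -0.81, 0.58], [-0.81, 0.37, 0.46], [-0.58, -0.46, -0.67]]
-1 5.801141715223066e-08 [ 1.987e-01 -0.000e+00  0.000e+00  6.016e-01  1.000e-04  4.636e-01
  3.590e-01 -9.590e-02 -9.590e-02] [-0.  0.  0. -0.  0.  0.  0. -0. -0. -0.  0.  0.  0. -0. -0. -0.  0.  0.]
[[1.0, 0.0, -0.0], [-0.0, 1.0, 0.01], [-0.0, -0.01, 1.0]]
[[1.0, -0.0, 0.0], [0.0, 0.64, 0.77], [-0.0, -0.77, 0.64]]
[[1.0, -0.0, 0.0], [0.0, 0.58, 0.82], [-0.0, -0.82, 0.58]]
```

```bash
cat >> h.py <<'E'
A=lambda ax,q:Ro.from_rotvec(np.array(ax)*q).as_matrix()
X,Y,Z=np.eye(3)
LO=np.array([-3.07,-1.43,-1.02,-3.03,-3.05,-3.03]);HI=np.array([3.07,2.12,1.25,1.67,0,3.03])
def fk(q,pts=False):
    R=A(Z,q[0]); p=R@[0,0,.1987]; R=R@A(Y,q[1]); p=p+R@[0,0,.6016]; e=p
    R=R@A(-Y,q[2])@A(X,-q[3]); f=p+R@[.4636,0,0]; w=f+R@[0,-.1918,0]
    R=R@A(-Y,q[4])@A(X,np.pi-q[5]); t=w+R@[.359,0,0]
    return (t,R,e,f,w) if pts else (t,R)
def ik(p,R,seed,tol=1e-3):
    def res(q):
        t,Q=fk(q); return np.r_[(t-p)*5,Ro.from_matrix(Q.T@R).as_rotvec()]
    r=least_squares(res,np.clip(seed,LO+.02,HI-.02),bounds=(LO+.01,HI-.01),max_nfev=60); return r.x,np.linalg.norm(r.fun)
E
cat > srch.py <<'E'
from h import *
c=load('scene1.png');d=load('top1.png');k=1/1.5625
print('orange2',atz(c,311*k,397*k,.01),atz(d,487*k,237*k,.01),'red',atz(c,433*k,432*k,.01),atz(d,366*k,222*k,.01),'tube',atz(c,495*k,437*k,0))
for l in open('log.txt'):
    q,p,R=json.loads(l);t,Q=fk(q);print(np.abs(t-p).max(),np.abs(Q-R).max())
rng=np.random.default_rng(0)
seeds=[rng.uniform(LO,HI) for _ in range(14)]
def sols(p,yaw,th,s):
    out=[]
    for sd in seeds:
        q,e=ik(p,Rtool(yaw,th,s),sd)
        if e<2e-3 and not any(np.abs(q-o).max()<.05 for o in out): out.append(q)
    return out
def show(n,p,yaw,th,s):
    for q in sols(p,yaw,th,s):
        t,R,e,f,w=fk(q,True); print(n,yaw,th,s,np.round(q,2),'elb',np.round(e,2),'fore',np.round(f,2),'wr',np.round(w,2))
if __name__=='__main__':
    for yaw in(0,20,40,60,90,120):
      for th in(15,35): show('pick',np.array([.637,-.064,.07]),yaw,th,-1)
E
time python3 srch.py
```

```text
orange2 [ 0.71730244 -0.20571224  0.01      ] [ 0.70197339 -0.20523805  0.01      ] red [0.75283321 0.03974553 0.01      ] [0.73516354 0.0395209  0.01      ] tube [0.74077029 0.15700491 0.        ]
5.901156888160619e-05 2.220446049250313e-16
6.668842690032983e-05 2.3592239273284576e-16
7.929169273396264e-05 2.8579569266717897e-16
pick 0 15 -1 [-0.73  0.82 -0.87 -2.43 -1.4  -1.49] elb [ 0.33 -0.29  0.61] fore [ 0.29 -0.26  0.15] wr [ 0.29 -0.06  0.16]
pick 0 35 -1 [-0.54  0.4  -0.67 -2.25 -0.57 -2.05] elb [ 0.2  -0.12  0.75] fore [ 0.39 -0.23  0.35] wr [ 0.34 -0.06  0.28]
pick 20 15 -1 [-0.74  0.7  -0.58 -1.97 -1.18 -1.85] elb [ 0.29 -0.26  0.66] fore [ 0.39 -0.35  0.21] wr [ 0.31 -0.18  0.16]
pick 20 35 -1 [-0.47  0.41 -0.45 -1.65 -0.64 -2.49] elb [ 0.21 -0.11  0.75] fore [ 0.48 -0.24  0.4 ] wr [ 0.36 -0.16  0.28]
pick 40 15 -1 [-0.67  0.7  -0.32 -1.6  -1.24 -2.15] elb [ 0.3  -0.24  0.66] fore [ 0.5  -0.39  0.26] wr [ 0.37 -0.29  0.16]
pick 40 35 -1 [-0.46  0.48 -0.29 -1.33 -0.88 -2.59] elb [ 0.25 -0.12  0.73] fore [ 0.55 -0.27  0.41] wr [ 0.41 -0.25  0.28]
pick 60 15 -1 [-0.59  0.77 -0.07 -1.34 -1.42 -2.31] elb [ 0.35 -0.23  0.63] fore [ 0.6  -0.41  0.29] wr [ 0.46 -0.36  0.16]
pick 60 35 -1 [-0.43  0.58 -0.11 -1.12 -1.14 -2.59] elb [ 0.3  -0.14  0.7 ] fore [ 0.62 -0.29  0.41] wr [ 0.49 -0.32  0.28]
pick 90 15 -1 [-0.45  0.91  0.29 -1.09 -1.77 -2.41] elb [ 0.43 -0.21  0.57] fore [ 0.76 -0.37  0.3 ] wr [ 0.64 -0.41  0.16]
pick 90 35 -1 [-0.34  0.73  0.18 -0.88 -1.51 -2.5 ] elb [ 0.38 -0.14  0.65] fore [ 0.75 -0.27  0.4 ] wr [ 0.64 -0.36  0.28]
pick 120 15 -1 [-0.29  1.06  0.62 -0.9  -2.12 -2.39] elb [ 0.5  -0.15  0.49] fore [ 0.91 -0.27  0.3 ] wr [ 0.81 -0.36  0.16]
pick 120 35 -1 [-0.21  0.88  0.44 -0.68 -1.83 -2.34] elb [ 0.45 -0.1   0.58] fore [ 0.86 -0.18  0.39] wr [ 0.78 -0.32  0.28]
real	0m8.869s
user	0m9.342s
sys	0m0.132s
```

```bash
cat > path.py <<'E'
from h import *
H=np.array([.524,.262]);hy=26.
def chain(phi,th,s,q0,pr=True):
    hx=np.array([np.cos(np.radians(hy)),np.sin(np.radians(hy)),0])
    d=lambda yaw:Rtool(yaw,th,s)[:,0]
    M=np.array([.637,-.064,.06]); h=np.array([*H,.188]); 
    W=[('pre',M-.12*d(phi),phi),('pick',M,phi),('lift',M+[0,0,.17],phi),('mid',np.array([.46,.12,.26]),phi+hy*.6),('back',h-.09*hx+[0,0,.03],phi+hy),('entry',h-.06*hx,phi+hy),('hang',h,phi+hy),('sag',h-[0,0,.05],phi+hy),('ret',h-[0,0,.05]-.1*d(phi+hy),phi+hy),('mid2',np.array([.46,.12,.26]),phi+hy*.6),('tr',np.array([.53,-.30,.26]),phi-35),('place',np.array([.53,-.30,.063]),phi-35),('pret',np.array([.53,-.30,.063])-.1*d(phi-35),phi-35)]
    q=q0;mm=[]
    for n,p,y in W:
        q2,e=ik(p,Rtool(y,th,s),q); m=np.minimum(q2-LO,HI-q2).min(); t,R,ee,f,w=fk(q2,True)
        if pr: print(n,np.round(p,3),y,'err%.3f'%e,np.round(q2,2),'m%.2f'%m,'dq%.2f'%np.abs(q2-q).max(),'fore',np.round(f,2),'wr',np.round(w,2))
        mm.append((e,m)); q=q2
    return max(a for a,_ in mm),min(b for _,b in mm)
if __name__=='__main__':
    s,p,R=cur();q0=np.array([-.46,.48,-.35,-1.5,-.8,.7])
    for th in(20,30):
        for phi in(10,25,40):
            for sg,q6 in((1,.7),(-1,-2.4)):
                q0[5]=q6; print(th,phi,sg,chain(phi,th,sg,q0,False))
    q0[5]=.7; chain(25,30,1,q0)
E
python3 path.py
```

```text
20 10 1 (np.float64(0.06503223789173301), np.float64(0.010000000000000231))
20 10 -1 (np.float64(0.06503223789171382), np.float64(0.010000000000000231))
20 25 1 (np.float64(2.3901038486832884e-09), np.float64(0.2311947627342793))
20 25 -1 (np.float64(2.50483468789861e-10), np.float64(0.23119476274171136))
20 40 1 (np.float64(2.0729179506700238e-10), np.float64(0.4534959908761309))
20 40 -1 (np.float64(9.036803379292579e-10), np.float64(0.3484867429218048))
30 10 1 (np.float64(0.05471842679825031), np.float64(0.015020546029190025))
30 10 -1 (np.float64(0.09286657920165395), np.float64(0.010000000000000231))
30 25 1 (np.float64(1.4416552702024872e-09), np.float64(0.32504923578735145))
30 25 -1 (np.float64(0.04782177506734683), np.float64(0.010000000000000231))
30 40 1 (np.float64(8.549141409495261e-10), np.float64(0.4964676495697812))
30 40 -1 (np.float64(0.00214009262066648), np.float64(0.010000000007695853))
pre [ 0.543 -0.108  0.12 ] 25 err0.000 [-0.7   0.31 -0.52 -1.49 -0.91  0.69] m0.50 dq0.24 fore [ 0.38 -0.32  0.43] wr [ 0.26 -0.24  0.3 ]
pick [ 0.637 -0.064  0.06 ] 25 err0.000 
[... 893 characters left out ...]
3 0.02 0.32]
ret [0.469 0.195 0.188] 51.0 err0.000 [-0.08  0.04 -0.61 -1.43 -0.8   0.43] m0.41 dq0.21 fore [ 0.39 -0.03  0.52] wr [ 0.27 -0.05  0.37]
mid2 [0.46 0.12 0.26] 40.6 err0.000 [-0.08 -0.21 -0.61 -1.22 -0.71  0.02] m0.41 dq0.41 fore [ 0.3  -0.02  0.61] wr [ 0.22 -0.08  0.44]
tr [ 0.53 -0.3   0.26] -10 err0.000 [-0.65 -0.03 -0.46 -1.26 -0.43 -0.09] m0.43 dq0.58 fore [ 0.32 -0.25  0.6 ] wr [ 0.22 -0.25  0.44]
place [ 0.53  -0.3    0.063] -10 err0.000 [-1.05  0.47 -0.63 -1.95 -0.8   1.06] m0.39 dq1.15 fore [ 0.24 -0.42  0.32] wr [ 0.22 -0.25  0.24]
pret [ 0.445 -0.285  0.113] -10 err0.000 [-1.14  0.26 -0.69 -1.73 -0.81  0.85] m0.33 dq0.22 fore [ 0.18 -0.38  0.4 ] wr [ 0.14 -0.23  0.29]
```

```bash
cat >> h.py <<'E'
def go(p1,R1,n,hand,q=None,p0=None,R0=None):
    s,p,R=cur(); 
    if p0 is None: p0,R0=p,R
    q=np.array(s['qpos']) if q is None else q; w=Ro.from_matrix(R0.T@R1).as_rotvec();mx=0;m=9
    for i in range(1,n+1):
        q2,e=ik(p0+(p1-p0)*i/n,R0@Ro.from_rotvec(w*i/n).as_matrix(),q); mx=max(mx,np.abs(q2-q).max()); m=min(m,np.minimum(q2-LO,HI-q2).min()); 
        if e>2e-3: print('IK err',i,e)
        q=q2
    print('max dq/row %.3f margin %.2f'%(mx,m),np.round(q,2)); rows(p0,R0,p1,R1,n,hand); return q
E
python3 - <<'E'
from h import *
R=Rtool(30,30,1); M=np.array([.637,-.064,.06])
p=M-.12*R[:,0]; print(p)
q=go(p,R,20,60)
go(M,R,8,60,q,p,R)
E
```

```text
[ 0.547      -0.11596152  0.12      ]
max dq/row 0.094 margin 0.56 [-0.7   0.34 -0.46 -1.41 -0.97  0.66]
[[[60.0, 9.0, 0.1, 6.8, 5.69, 2.14, 2.17], [60.0, 8.7, 0.5, 7.1, 5.69, 2.14, 2.17], [60.0, 8.4, 0.8, 7.3, 5.69, 2.14, 2.17], [60.0, 8.2, 1.3, 7.6, 5.69, 2.14, 2.17], [60.0, 8.0, 1.7, 7.7, 5.69, 2.14, 2.17], [60.0, 7.8, 2.2, 7.8, 5.69, 2.14, 2.17], [60.0, 7.6, 2.7, 7.8, 5.69, 2.14, 2.17], [60.0, 7.4, 3.2, 7.9, 5.69, 2.14, 2.17], [60.0, 7.2, 3.7, 7.7, 5.69, 2.14, 2.17], [60.0, 7.1, 4.1, 7.7, 5.69, 2.14, 2.17], [60.0, 7.0, 4.7, 7.4, 5.69, 2.14, 2.17], [60.0, 6.9, 5.1, 7.3, 5.69, 2.14, 2.17], [60.0, 6.8, 5.6, 6.9, 5.69, 2.14, 2.17], [60.0, 6.8, 6.0, 6.7, 5.69, 2.14, 2.17], [60.0, 6.8, 6.4, 6.3, 5.69, 2.14, 2.17], [60.0, 6.8, 6.7, 5.9, 5.69, 2.14, 2.17], [60.0, 6.9, 7.0, 5.4, 5.69, 2.14, 2.17], [60.0, 6.9, 7.3, 5.0, 5.69, 2.14, 2.17], [60.0, 7.0, 7.5, 4.6, 5.69, 2.14, 2.17], [60.0, 7.2, 7.7, 4.0, 5.69, 2.14, 2.17]]] end [ 0.547 -0.116  0.12 ] turn [113.8  42.8  43.4]
max dq/row 0.024 margin 0.56 [-0.55  0.51 -0.4  -1.6  -0.87  0.78]
[[[60.0, 15.0, 0.0, 0.0, 0.0, 0.0, 0.0], [60.0, 15.0, 0.0, 0.0, 0.0, 0.0, 0.0], [60.0, 15.0, 0.0, 0.0, 0.0, 0.0, 0.0], [60.0, 15.0, -0.0, -0.0, 0.0, 0.0, 0.0], [60.0, 15.0, -0.0, -0.0, 0.0, 0.0, 0.0], [60.0, 15.0, -0.0, -0.0, 0.0, 0.0, 0.0], [60.0, 15.0, -0.0, -0.0, 0.0, 0.0, 0.0], [60.0, 15.0, 0.0, -0.0, 0.0, 0.0, 0.0]]] end [ 0.637 -0.064  0.06 ] turn [0. 0. 0.]
```

>>> servo_tool([
  [[60,9,0.1,6.8,5.7,2.15,2.15],[60,8.7,0.5,7,5.7,2.15,2.15],[60,8.4,0.8,7.3,5.7,2.15,2.15],[60,8.2,1.3,7.6,5.7,2.15,2.15],[60,8,1.7,7.7,5.7,2.15,2.15],[60,7.8,2.2,7.8,5.7,2.15,2.15],[60,7.6,2.7,7.8,5.7,2.15,2.15],[60,7.4,3.2,7.9,5.7,2.15,2.15],[60,7.2,3.7,7.7,5.7,2.15,2.15],[60,7,4,7.7,5.7,2.15,2.15]],
])

```text
time: 6.2
tool_pos: [0.5425, -0.1582, 0.2229]
eef_rot: [-0.251, 0.823, 0.401, -0.316]
wrist_force: [-0.1, 0.5, -0.2]
grip_width: 0.686
```

>>> servo_tool([
  [[60,7,4.7,7.4,5.7,2.15,2.15],[60,7,5,7.3,5.7,2.15,2.15],[60,7,5.6,6.9,5.7,2.15,2.15],[60,7,6,6.7,5.7,2.15,2.15],[60,7,6.4,6.3,5.7,2.15,2.15],[60,7,6.7,5.9,5.7,2.15,2.15],[60,7,7,5.4,5.7,2.15,2.15],[60,7,7.3,5,5.7,2.15,2.15],[60,7,7.5,4.6,5.7,2.15,2.15],[60,7,7.7,4,5.7,2.15,2.15]],
])

```text
time: 7.2
tool_pos: [0.5464, -0.1141, 0.1192]
eef_rot: [-0.615, 0.705, -0.001, -0.354]
wrist_force: [0.0, 0.1, -0.1]
grip_width: 0.686
```

```bash
python3 - <<'E'
from h import *
log()
R=Rtool(30,30,1); M=np.array([.637,-.064,.06])
go(M,R,8,60)
cap('scene','s3.png');cap('top','t3.png')
def crop(n,x,y,w,h,f): return cv2.resize(cv2.imread('pics/'+n)[y:y+h,x:x+w],None,fx=f,fy=f,interpolation=cv2.INTER_CUBIC)
cv2.imwrite('pics/m3.png',np.hstack([crop('s3.png',190,140,130,130,3),crop('t3.png',220,130,130,130,3)]))
E
```

```text
7.2 [-0.695  0.345 -0.465 -1.414 -0.968  0.659] [ 0.5464 -0.1141  0.1192] [ 0.75   0.434 -0.499]
max dq/row 0.023 margin 0.56 [-0.55  0.51 -0.4  -1.6  -0.87  0.78]
[[[60.0, 14.9, -0.0, -0.3, -0.05, 0.01, 0.01], [60.0, 14.9, -0.1, -0.2, -0.05, 0.01, 0.01], [60.0, 14.9, -0.0, -0.3, -0.05, 0.01, 0.01], [60.0, 14.9, -0.1, -0.2, -0.05, 0.01, 0.01], [60.0, 14.9, -0.0, -0.3, -0.05, 0.01, 0.01], [60.0, 14.9, -0.1, -0.2, -0.05, 0.01, 0.01], [60.0, 14.9, -0.1, -0.2, -0.05, 0.01, 0.01], [60.0, 14.9, -0.0, -0.3, -0.05, 0.01, 0.01]]] end [ 0.637 -0.064  0.06 ] turn [-0.4  0.1  0.1]
```

View pics/m3.png

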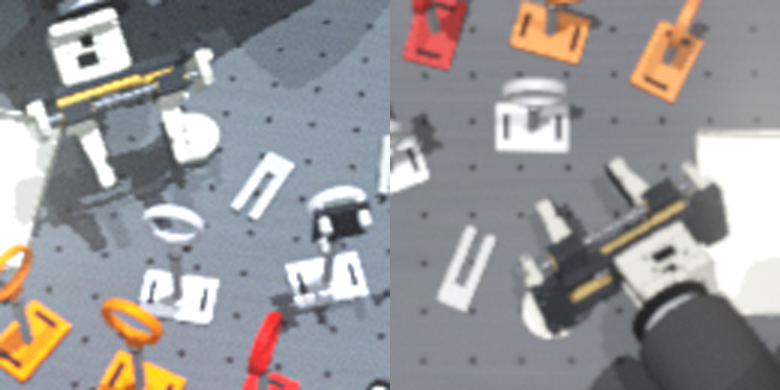

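The fingers straddle the line to the post, and the body is above the jar and clear of the oranges. Next I advance and grip.

>>> servo_tool([
  [[60,15,0,-0.2,0,0,0],[60,15,-0.1,-0.2,0,0,0],[60,15,0,-0.3,0,0,0],[60,15,-0.1,-0.2,0,0,0],[60,15,0,-0.3,0,0,0],[60,15,-0.1,-0.2,0,0,0],[60,15,0,-0.2,0,0,0],[60,14,0,-0.2,-0.4,0,0]],
])

```text
time: 8.1
tool_pos: [0.6388, -0.063, 0.0612]
eef_rot: [-0.611, 0.709, 0.003, -0.353]
wrist_force: [-0.5, -0.7, 0.3]
grip_width: 0.683
```

>>> servo_tool([
  [[0,0,0,0,0,0,0],[0,0,0,0,0,0,0],[0,0,0,0,0,0,0],[0,0,0,0,0,0,0],[0,0,0,0,0,0,0],[0,0,0,0,0,0,0],[0,0,0,0,0,0,0],[0,0,0,0,0,0,0]],
], force=25)

```text
time: 8.9
tool_pos: [0.6381, -0.0642, 0.0622]
eef_rot: [-0.611, 0.709, 0.003, -0.352]
wrist_force: [-0.1, -2.6, 1.5]
grip_width: 0.135
```

```bash
python3 - <<'E'
from h import *
s,p,R=log(); print(s['wrist_force'],s['grip_width']*88)
q=go(p+[0,0,.17],R,10,0)
hy=np.radians(26)
h=np.array([.524,.262,.188]);b=h-.10*np.array([np.cos(hy),np.sin(hy),0])+[0,0,.02]; print(b)
p1=p+[0,0,.17]; q=go(np.array([.44,.10,.25]),Rtool(45,30,1),12,0,q,p1,R)
go(b,Rtool(56,30,1),8,0,q,np.array([.44,.10,.25]),Rtool(45,30,1))
E
```

```text
8.9 [-0.55   0.511 -0.395 -1.596 -0.869  0.787] [ 0.6381 -0.0642  0.0622] [ 0.751  0.435 -0.496]
[-0.13044528 -2.6147358   1.52976815] 11.921350557988967
max dq/row 0.058 margin 0.63 [-0.42  0.17 -0.32 -1.3  -0.82  0.21]
[[[0.0, -8.4, -14.8, -0.1, 0.0, 0.0, 0.0], [0.0, -8.5, -14.7, -0.1, 0.0, 0.0, 0.0], [0.0, -8.4, -14.8, -0.1, 0.0, 0.0, 0.0], [0.0, -8.4, -14.7, -0.0, 0.0, 0.0, 0.0], [0.0, -8.5, -14.8, -0.1, 0.0, 0.0, 0.0], [0.0, -8.4, -14.8, -0.1, 0.0, 0.0, 0.0], [0.0, -8.4, -14.7, -0.1, 0.0, 0.0, 0.0], [0.0, -8.5, -14.8, -0.1, 0.0, 0.0, 0.0], [0.0, -8.4, -14.7, -0.1, 0.0, 0.0, 0.0], [0.0, -8.4, -14.8, -0.1, 0.0, 0.0, 0.0]]] end [ 0.6382 -0.0642  0.2322] turn [0. 0. 0.]
[0.4341206  0.21816289 0.208     ]
max dq/row 0.034 margin 0.41 [-0.24 -0.16 -0.61 -1.23 -0.9   0.18]
[[[0.0, -7.2, 2.3, 20.1, -0.59, -1.08, 0.02], [0.0, -6.8, 2.1, 20.3, -0.59, -1.08, 0.02], [0.0, -6.4, 1.8, 20.4, -0.59, -1.08, 0.02], [0.0, -6.1, 1.7, 20.6, -0.59, -1.08, 0.02], [0.0, -5.6, 1.5, 20.7, -0.59, -1.08, 0.02], [0.0, -5.3, 1.2, 20.8, -0.59, -1.08, 0.02], [0.0, -4.8, 1.0, 20.9, -0.59, -1.08, 0.02], [0.0, -4.5, 0.9, 21.0, -0.59, -1.08, 0.02], [0.0, -4.1, 0.6, 21.1, -0.59, -1.08, 0.02], [0.0, -3.6, 0.3, 21.2, -0.59, -1.08, 0.02], [0.0, -3.3, 0.2, 21.2, -0.59, -1.08, 0.02], [0.0, -2.9, -0.0, 21.3, -0.59, -1.08, 0.02]]] end [0.44 0.1  0.25] turn [ -7.1 -13.    0.2]
max dq/row 0.032 margin 0.40 [-0.   -0.04 -0.62 -1.36 -0.82  0.34]
[[[0.0, 11.2, -0.4, 11.0, -0.69, -1.19, -0.0], [0.0, 11.5, -0.6, 10.7, -0.69, -1.19, -0.0], [0.0, 11.6, -0.6, 10.5, -0.69, -1.19, -0.0], [0.0, 11.9, -0.8, 10.2, -0.69, -1.19, -0.0], [0.0, 12.1, -1.0, 9.9, -0.69, -1.19, -0.0], [0.0, 12.3, -1.0, 9.7, -0.69, -1.19, -0.0], [0.0, 12.5, -1.1, 9.5, -0.69, -1.19, -0.0], [0.0, 12.7, -1.3, 9.1, -0.69, -1.19, -0.0]]] end [0.4341 0.2182 0.208 ] turn [-5.5 -9.5 -0. ]
```

>>> servo_tool([
  [[0,-5,-9,0,0,0,0],[0,-10,-17.5,-0.1,0,0,0],[0,-10,-17.5,-0.1,0,0,0],[0,-10,-17.5,-0.1,0,0,0],[0,-10,-17.5,-0.1,0,0,0],[0,-10,-17.5,-0.1,0,0,0],[0,-10,-17.5,-0.1,0,0,0],[0,-10,-17.5,-0.1,0,0,0],[0,-10,-17.5,-0.1,0,0,0],[0,-10,-17.5,-0.1,0,0,0],[0,-10,-17.5,-0.1,0,0,0],[0,0,0,0,0,0,0]],
])

```text
time: 10.1
tool_pos: [0.6382, -0.0635, 0.2766]
eef_rot: [-0.61, 0.71, 0.004, -0.352]
wrist_force: [0.8, 0.2, -2.0]
grip_width: 0.136
```

```bash
python3 - <<'E'
from h import *
s,p,R=log(); print(s['wrist_force'],s['grip_width']*88)
cap('scene','s4.png');
E
```

```text
10.1 [-0.382  0.106 -0.285 -1.216 -0.818  0.077] [ 0.6382 -0.0635  0.2766] [ 0.752  0.435 -0.494]
[ 0.75670807  0.15539095 -2.01825677] 11.945377495570064
```

>>> servo_tool([
  [[0,-7.2,2.3,20,-0.6,-1.1,0],[0,-6.8,2,20.3,-0.6,-1.1,0],[0,-6.4,1.8,20.4,-0.6,-1.1,0],[0,-6,1.7,20.6,-0.6,-1.1,0],[0,-5.6,1.5,20.7,-0.6,-1.1,0],[0,-5.3,1.2,20.8,-0.6,-1.1,0],[0,-4.8,1,21,-0.6,-1.1,0],[0,-4.5,0.9,21,-0.6,-1.1,0],[0,-4,0.6,21,-0.6,-1.1,0],[0,-3.6,0.3,21,-0.6,-1.1,0],[0,-3.3,0.2,21,-0.6,-1.1,0],[0,-3,0,21,-0.6,-1.1,0]],
])

```text
time: 11.35
tool_pos: [0.4385, 0.1004, 0.2919]
eef_rot: [-0.561, 0.7, 0.096, -0.431]
wrist_force: [0.6, 0.7, -2.6]
grip_width: 0.137
```

```bash
python3 - <<'E'
from h import *
s,p,R=log(); print(s['wrist_force'],s['grip_width']*88)
cap('scene','s5.png');cap('top','t5.png')
def crop(n,x,y,w,h,f): return cv2.resize(cv2.imread('pics/'+n)[y:y+h,x:x+w],None,fx=f,fy=f,interpolation=cv2.INTER_CUBIC)
cv2.imwrite('pics/m5.png',np.hstack([crop('s5.png',280,100,130,130,3),crop('t5.png',90,150,130,130,3)]))
go(np.array([.434,.218,.212]),Rtool(56,30,1),8,0)
E
```

```text
11.35 [-0.191 -0.245 -0.565 -1.154 -0.912  0.015] [0.4385 0.1004 0.2919] [ 0.609  0.618 -0.496]
[ 0.61777075  0.65267162 -2.6190127 ] 12.064226844037256
max dq/row 0.045 margin 0.40 [ 0.01 -0.05 -0.62 -1.35 -0.82  0.32]
[[[0.0, 13.7, 3.7, 10.6, -0.66, -1.14, 0.04], [0.0, 14.0, 3.6, 10.3, -0.66, -1.14, 0.04], [0.0, 14.2, 3.5, 10.1, -0.66, -1.14, 0.04], [0.0, 14.3, 3.3, 9.9, -0.66, -1.14, 0.04], [0.0, 14.6, 3.2, 9.6, -0.66, -1.14, 0.04], [0.0, 14.7, 3.1, 9.3, -0.66, -1.14, 0.04], [0.0, 15.0, 3.0, 9.1, -0.66, -1.14, 0.04], [0.0, 15.1, 2.8, 8.8, -0.66, -1.14, 0.04]]] end [0.434 0.218 0.212] turn [-5.2 -9.1  0.3]
```

View pics/m5.png

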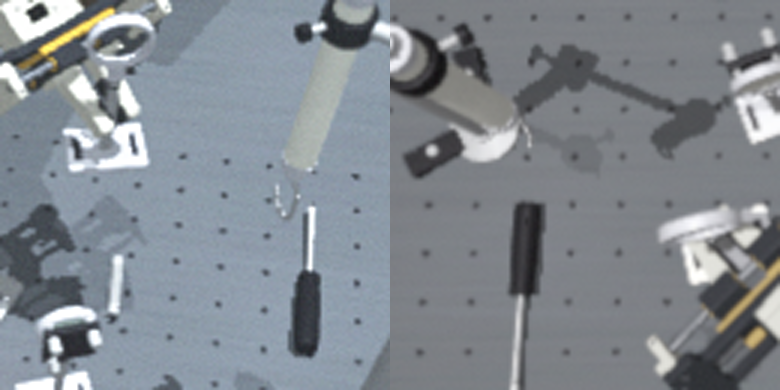

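Held upright; the ring is at (120,38) in the left crop and the hook at (287,200). Next, the pre-entry point.

>>> servo_tool([
  [[0,13.7,3.7,10.6,-0.65,-1.15,0],[0,14,3.6,10.3,-0.65,-1.15,0],[0,14.2,3.5,10,-0.65,-1.15,0],[0,14.3,3.3,10,-0.65,-1.15,0],[0,14.6,3.2,9.6,-0.65,-1.15,0],[0,14.7,3.1,9.3,-0.65,-1.15,0],[0,15,3,9,-0.65,-1.15,0],[0,15,2.8,8.8,-0.65,-1.15,0],[0,0,0,0,0,0,0],[0,0,0,0,0,0,0]],
])

```text
time: 12.45
tool_pos: [0.4367, 0.2162, 0.2116]
eef_rot: [-0.519, 0.688, 0.159, -0.481]
wrist_force: [-0.8, 0.7, -2.6]
grip_width: 0.135
```

```bash
python3 - <<'E'
from h import *
s,p,R=log(); print(s['wrist_force'],s['grip_width']*88)
cap('scene','s6.png');cap('top','t6.png')
def crop(n,x,y,w,h,f): return cv2.resize(cv2.imread('pics/'+n)[y:y+h,x:x+w],None,fx=f,fy=f,interpolation=cv2.INTER_CUBIC)
cv2.imwrite('pics/m6.png',np.hstack([crop('s6.png',320,105,80,110,5),crop('t6.png',105,165,80,110,5)]))
E
```

```text
12.45 [-0.007 -0.04  -0.616 -1.36  -0.831  0.331] [0.4367 0.2162 0.2116] [ 0.486  0.719 -0.497]
[-0.80182608  0.65836641 -2.56405562] 11.845326944475298
```

View pics/m6.png

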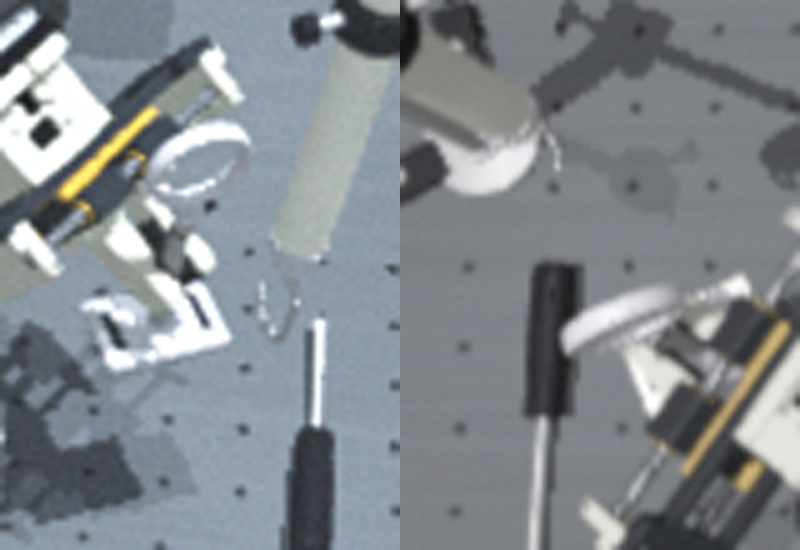

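```bash
cat > ov.py <<'E'
from h import *
def hookcurve():
    a=np.linspace(np.pi,2*np.pi,20); b=[(-.0155,.0158)]+[(.0127*np.cos(t),.0105+.0127*np.sin(t)) for t in a]+[(.013,.039),(0,.055),(0,.071)]
    return b
def ringpts(m,yaw,z,r,x):
    a=np.linspace(0,2*np.pi,40);c,s=np.cos(np.radians(yaw)),np.sin(np.radians(yaw))
    return [np.array([m[0]+x*c-r*np.cos(t)*s,m[1]+x*s+r*np.cos(t)*c,z+r*np.sin(t)]) for t in a]
def overlay(name,box,f,curves,thick=1):
    x,y,w,h=box; im=cv2.resize(cv2.imread('pics/'+name)[y:y+h,x:x+w],None,fx=f,fy=f,interpolation=cv2.INTER_CUBIC); c=load(name)
    for pts,col in curves:
        q=np.array([proj(c,P) for P in pts]); q=((q-[x,y]+.5)*f-.5).round().astype(np.int32); cv2.polylines(im,[q],False,col,1)
    return im
E
python3 - <<'E'
from ov import *
h=(.524,.262,np.radians(26)); H=[hookpt(h,*q) for q in hookcurve()]
m=(.4367,.2162);z=.2116-.0622+.155
C=[(H,(0,0,255))]+[(ringpts(m,25.9,z,r,x),(0,255,0)) for r,x in((.03,-.005),(.03,.005),(.025,.005))]
cv2.imwrite('pics/o6.png',np.hstack([overlay('s6.png',(345,120,45,60),8,C),overlay('t6.png',(125,180,50,60),8,C)]))
E
```

```text
(no output)
```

View pics/o6.png

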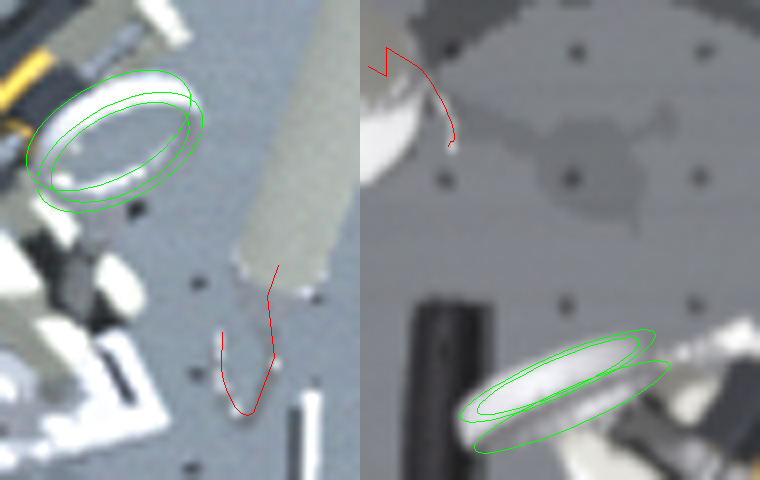

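The model overlay agrees with the picture for both ring and hook to within about 1 px (2–3 mm), so a hook yaw of 26° is right. Now the entry.

```bash
python3 - <<'E'
from h import *
s,p,R=cur(); a=p.copy();a[2]=.194
q=go(a,R,3,0); go(np.array([.524,.262,.194]),Rtool(56,30,1),14,0,q,a,R)
E
```

```text
max dq/row 0.030 margin 0.39 [-0.04  0.01 -0.63 -1.4  -0.84  0.42]
[[[0.0, 3.0, 5.3, -0.0, 0.0, 0.0, 0.0], [0.0, 3.0, 5.3, -0.0, 0.0, 0.0, 0.0], [0.0, 3.1, 5.2, -0.0, 0.0, 0.0, 0.0]]] end [0.437 0.216 0.194] turn [0. 0. 0.]
max dq/row 0.011 margin 0.40 [ 0.09  0.13 -0.48 -1.43 -0.75  0.36]
[[[0.0, 5.4, -3.1, -3.3, -0.01, -0.01, 0.02], [0.0, 5.4, -3.1, -3.3, -0.01, -0.01, 0.02], [0.0, 5.4, -3.1, -3.3, -0.01, -0.01, 0.02], [0.0, 5.4, -3.1, -3.3, -0.01, -0.01, 0.02], [0.0, 5.3, -3.0, -3.3, -0.01, -0.01, 0.02], [0.0, 5.4, -3.1, -3.3, -0.01, -0.01, 0.02], [0.0, 5.4, -3.1, -3.3, -0.01, -0.01, 0.02], [0.0, 5.4, -3.1, -3.3, -0.01, -0.01, 0.02], [0.0, 5.4, -3.1, -3.3, -0.01, -0.01, 0.02], [0.0, 5.4, -3.1, -3.3, -0.01, -0.01, 0.02], [0.0, 5.3, -3.1, -3.4, -0.01, -0.01, 0.02], [0.0, 5.4, -3.1, -3.3, -0.01, -0.01, 0.02], [0.0, 5.4, -3.1, -3.3, -0.01, -0.01, 0.02], [0.0, 5.3, -3.1, -3.3, -0.01, -0.01, 0.02]]] end [0.524 0.262 0.194] turn [-0.1 -0.1  0.3]
```

>>> servo_tool([
  [[0,3,5.3,0,0,0,0],[0,3,5.3,0,0,0,0],[0,3,5.2,0,0,0,0],[0,5.4,-3.1,-3.3,0,0,0],[0,5.4,-3.1,-3.3,0,0,0],[0,5.4,-3.1,-3.3,0,0,0],[0,5.4,-3.1,-3.3,0,0,0],[0,5.4,-3.1,-3.3,0,0,0],[0,5.4,-3.1,-3.3,0,0,0],[0,5.4,-3.1,-3.3,0,0,0],[0,5.4,-3.1,-3.3,0,0,0],[0,5.4,-3.1,-3.3,0,0,0]],
])

```text
time: 13.75
tool_pos: [0.4933, 0.2464, 0.1935]
eef_rot: [-0.519, 0.688, 0.159, -0.481]
wrist_force: [-0.8, -0.5, -2.9]
grip_width: 0.137
```

>>> servo_tool([
  [[0,5.4,-3.1,-3.3,0,0,0],[0,5.4,-3.1,-3.3,0,0,0],[0,5.4,-3.1,-3.3,0,0,0],[0,5.4,-3.1,-3.3,0,0,0],[0,5.4,-3.1,-3.3,0,0,0],[0,0,0,0,0,0,0],[0,0,0,0,0,0,0]],
])

```text
time: 14.45
tool_pos: [0.5238, 0.2626, 0.1934]
eef_rot: [-0.519, 0.688, 0.159, -0.481]
wrist_force: [-0.4, -0.1, -3.4]
grip_width: 0.136
```

```bash
python3 - <<'E'
from ov import *
s,p,R=log(); print(s['wrist_force'],s['grip_width']*88)
cap('scene','s7.png');cap('top','t7.png')
h=(.524,.262,np.radians(26)); H=[hookpt(h,*q) for q in hookcurve()]
C=[(H,(0,0,255))]+[(ringpts(p,25.9,p[2]+.0928,r,x),(0,255,0)) for r,x in((.03,-.005),(.03,.005),(.025,.005))]
B=((345,140,50,60),(120,170,50,60))
cv2.imwrite('pics/o7.png',np.hstack([overlay('s7.png',B[0],8,[]),overlay('s7.png',B[0],8,C)]))
e=Rtool(56,30,1); rows(p,R,p-[0,0,.02],R,10,0)
E
```

```text
14.45 [ 0.085  0.134 -0.483 -1.439 -0.749  0.37 ] [0.5238 0.2626 0.1934] [ 0.486  0.719 -0.497]
[-0.36011101 -0.05186631 -3.42542582] 11.949521417244501
[[[0.0, 1.0, 1.7, -0.0, 0.0, 0.0, 0.0], [0.0, 1.0, 1.8, -0.0, 0.0, 0.0, 0.0], [0.0, 1.0, 1.7, -0.0, 0.0, 0.0, 0.0], [0.0, 1.0, 1.7, -0.0, 0.0, 0.0, 0.0], [0.0, 1.0, 1.8, -0.0, 0.0, 0.0, 0.0], [0.0, 1.0, 1.7, -0.0, 0.0, 0.0, 0.0], [0.0, 1.0, 1.8, -0.0, 0.0, 0.0, 0.0], [0.0, 0.9, 1.7, -0.0, 0.0, 0.0, 0.0], [0.0, 1.0, 1.7, -0.0, 0.0, 0.0, 0.0], [0.0, 1.0, 1.8, -0.0, 0.0, 0.0, 0.0]]] end [0.5237 0.2626 0.1734] turn [0. 0. 0.]
```

View pics/o7.png

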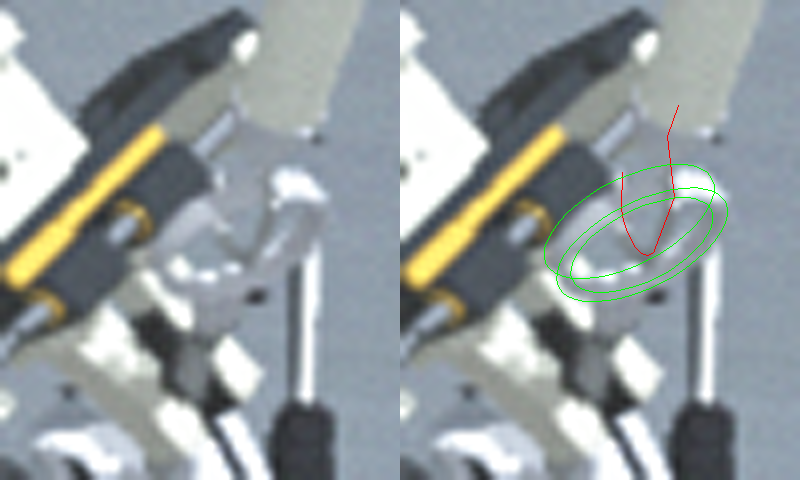

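The shank and bow show inside the bore at about (245,250), with no contact force. Lowering gently onto the seat.

>>> servo_tool([
  [[0,1.2,2.2,0,0,0,0],[0,1.2,2.2,0,0,0,0],[0,1.2,2.2,0,0,0,0],[0,1.2,2.2,0,0,0,0],[0,1.2,2.2,0,0,0,0],[0,1.2,2.2,0,0,0,0],[0,1.2,2.2,0,0,0,0],[0,1.2,2.2,0,0,0,0],[0,1.2,2.2,0,0,0,0],[0,0.8,1.4,0,0,0,0],[0,0.8,1.4,0,0,0,0],[0,0,0,0,0,0,0]],
])

```text
time: 15.75
tool_pos: [0.5236, 0.2622, 0.1676]
eef_rot: [-0.519, 0.688, 0.159, -0.481]
wrist_force: [-0.9, 0.1, -2.8]
grip_width: 0.139
```

```bash
cat >> h.py <<'E'
def wf(n=6):
    F=[]
    for _ in range(n): ctrl.capture('scene'); F.append(ctrl.read_state()['wrist_force'])
    print('F',np.round(np.mean(F,0),2),'sd',np.round(np.std(F,0),2)); 
E
python3 -c "
from h import *
wf();log()"
```

```text
F [-0.22 -0.12 -2.65] sd [0.59 0.38 0.48]
16.05 [ 0.05   0.191 -0.502 -1.501 -0.769  0.484] [0.5236 0.2622 0.168 ] [ 0.486  0.719 -0.496]
```

>>> servo_tool([
  [[0,0.8,1.4,0,0,0,0],[0,0.8,1.4,0,0,0,0],[0,0.8,1.4,0,0,0,0],[0,0.8,1.4,0,0,0,0],[0,0.8,1.4,0,0,0,0],[0,0.8,1.4,0,0,0,0],[0,0.8,1.4,0,0,0,0],[0,0.8,1.4,0,0,0,0],[0,0.8,1.4,0,0,0,0],[0,0.8,1.4,0,0,0,0],[0,0,0,0,0,0,0]],
])

```text
time: 17.15
tool_pos: [0.5236, 0.2622, 0.1515]
eef_rot: [-0.519, 0.688, 0.159, -0.481]
wrist_force: [-0.1, 0.5, -0.9]
grip_width: 0.137
```

```bash
python3 -c "
from h import *
wf();log()"
```

```text
F [-0.45  0.04 -1.24] sd [0.59 0.42 0.3 ]
17.45 [ 0.029  0.229 -0.513 -1.538 -0.782  0.556] [0.5236 0.2622 0.1519] [ 0.487  0.719 -0.496]
```

>>> servo_tool([
  [[0,0.8,1.4,0,0,0,0],[0,0.8,1.4,0,0,0,0],[0,0.8,1.4,0,0,0,0],[0,0.8,1.4,0,0,0,0],[0,0.8,1.4,0,0,0,0],[0,0.8,1.4,0,0,0,0],[0,0.7,1.2,0,0,0,0],[0,0,0,0,0,0,0],[0,0,0,0,0,0,0]],
])

```text
time: 18.35
tool_pos: [0.5236, 0.2622, 0.1407]
eef_rot: [-0.519, 0.688, 0.159, -0.481]
wrist_force: [-0.2, 0.1, -1.0]
grip_width: 0.139
```

```bash
python3 -c "
from h import *
wf(12);log()"
```

```text
F [ 0.21 -0.43 -0.13] sd [0.47 0.5  0.46]
18.95 [ 0.016  0.257 -0.52  -1.564 -0.791  0.605] [0.5236 0.2622 0.1407] [ 0.486  0.719 -0.496]
```

The scale carries nearly all the weight (residual −0.13 N). Releasing and backing off along the tool axis.

>>> servo_tool([
  [[30,0,0,0,0,0,0],[60,0,0,0,0,0,0],[60,0,0,0,0,0,0],[60,0,0,0,0,0,0],[60,0,0,0,0,0,0],[60,-5,0,0,0,0,0],[60,-10,0,0,0,0,0],[60,-10,0,0,0,0,0],[60,-10,0,0,0,0,0],[60,-10,0,0,0,0,0],[60,-10,0,0,0,0,0],[60,-5,0,0,0,0,0]],
])

```text
time: 20.15
tool_pos: [0.494, 0.2183, 0.1713]
eef_rot: [-0.519, 0.688, 0.16, -0.481]
wrist_force: [0.1, 0.0, -1.0]
grip_width: 0.683
```

>>> servo_tool([
  [[60,0,0,0,0,0,0],[60,0,0,0,0,0,0],[60,0,0,0,0,0,0],[60,0,0,0,0,0,0],[60,0,0,0,0,0,0],[60,0,0,0,0,0,0],[60,0,0,0,0,0,0],[60,0,0,0,0,0,0],[60,0,0,0,0,0,0],[60,0,0,0,0,0,0],[60,0,0,0,0,0,0],[60,0,0,0,0,0,0]],
])

```text
time: 21.35
tool_pos: [0.4944, 0.2191, 0.1705]
eef_rot: [-0.519, 0.688, 0.16, -0.481]
wrist_force: [-0.2, 0.5, -0.8]
grip_width: 0.683
```

```bash
python3 - <<'E'
from ov import *
s,p,R=log(); print(s['wrist_force'],s['grip_width']*88)
cap('scene','s8.png');cap('top','t8.png')
z=.1407+.0928
C=[(ringpts((.524,.262),25.9,z,r,x),(0,255,0)) for r,x in((.03,-.005),(.03,.005),(.025,.005))]
C+=[([np.array([.5236,.2622,z-.155+t]) for t in(.01,.11)],(0,0,255))]
cv2.imwrite('pics/o8.png',np.hstack([overlay('s8.png',(335,135,65,85),6,C),overlay('t8.png',(100,165,65,85),6,C)]))
E
```

```text
21.35 [-0.051  0.151 -0.551 -1.452 -0.845  0.507] [0.4944 0.2191 0.1705] [ 0.486  0.719 -0.496]
[-0.21768226  0.52508923 -0.76322433] 60.0747988391902
```

View pics/o8.png

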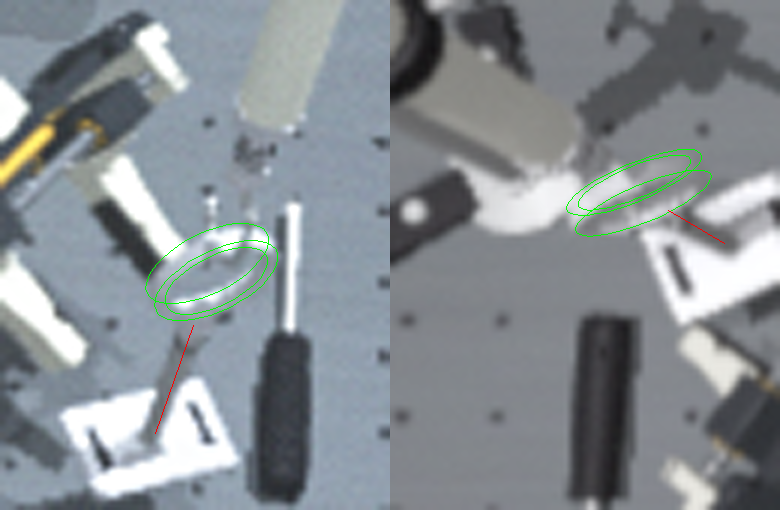

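The mount hangs from the hook where predicted. Now I let it settle and use frame differences to confirm it is still.

>>> servo_tool([
  [[60,0,0,0,0,0,0],[60,0,0,0,0,0,0],[60,0,0,0,0,0,0],[60,0,0,0,0,0,0],[60,0,0,0,0,0,0],[60,0,0,0,0,0,0],[60,0,0,0,0,0,0],[60,0,0,0,0,0,0],[60,0,0,0,0,0,0],[60,0,0,0,0,0,0],[60,0,0,0,0,0,0],[60,0,0,0,0,0,0]],
])

```text
time: 22.65
tool_pos: [0.4944, 0.2191, 0.1704]
eef_rot: [-0.519, 0.688, 0.159, -0.481]
wrist_force: [-0.7, 0.3, 0.2]
grip_width: 0.687
```

```bash
cat > still.py <<'E'
from ov import *
G=[]
for i in range(26):
    c=ctrl.capture('scene'); G.append(np.asarray(c['frame'])[170:222,343:382].mean(2))
G=np.array(G); print('time',ctrl.read_state()['time'],'diff vs first',np.round([np.abs(g-G[0]).mean() for g in G[1:]],2))
print('shift',[np.round(cv2.phaseCorrelate(G[0],g)[0],2).tolist() for g in G[1::3]])
E
python3 still.py
```

```text
time 23.95 diff vs first [1.83 1.88 1.82 1.89 1.86 1.84 1.9  1.82 1.87 1.84 1.83 1.85 1.86 1.86
 1.8  1.8  1.85 1.86 1.84 1.85 1.89 1.85 1.94 1.79 1.86]
shift [[0.0, 0.0], [0.01, -0.02], [0.07, -0.02], [0.01, -0.07], [0.02, -0.06], [0.04, -0.0], [0.01, -0.05], [0.03, -0.0], [0.01, -0.02]]
```

>>> servo_tool([
  [[60,0,0,0,0,0,0],[60,0,0,0,0,0,0],[60,0,0,0,0,0,0],[60,0,0,0,0,0,0],[60,0,0,0,0,0,0],[60,0,0,0,0,0,0],[60,0,0,0,0,0,0],[60,0,0,0,0,0,0],[60,0,0,0,0,0,0],[60,0,0,0,0,0,0],[60,0,0,0,0,0,0],[60,0,0,0,0,0,0]],
])

```text
time: 25.15
tool_pos: [0.4944, 0.2191, 0.1704]
eef_rot: [-0.519, 0.688, 0.159, -0.481]
wrist_force: [-0.3, 1.3, -0.1]
grip_width: 0.686
```

```bash
python3 still.py; python3 - <<'E'
from ov import *
cap('scene','s9.png');cap('top','t9.png')
# fit hanging mount: base-top corners picked in s8/t8 crops (6x) with known size
c=load('s8.png');d=load('t8.png')
u=lambda x,y:(335+(x+.5)/6-.5,135+(y+.5)/6-.5)
for q in((62,412),(202,378),(240,462),(102,495)): print(np.round(atz(c,*u(*q),.0885),4))
print(atz(c,*u(151,436),.0885))
s,p,R=cur(); go(np.array([.5236,.2622,.1407]),R,8,60)
E
```

```text
time 26.45 diff vs first [1.84 1.88 1.86 1.92 1.85 1.86 1.88 1.86 1.83 1.85 1.85 1.8  1.84 1.82
 1.91 1.85 1.88 1.82 1.85 1.81 1.86 1.89 1.87 1.87 1.81]
shift [[-0.02, 0.02], [-0.01, 0.02], [-0.04, 0.02], [0.0, 0.03], [-0.03, 0.03], [-0.01, 0.01], [-0.05, 0.01], [0.0, 0.02], [0.01, 0.01]]
[0.5183 0.2149 0.0885]
[0.4871 0.2845 0.0885]
[0.5344 0.3045 0.0885]
[0.5639 0.2372 0.0885]
[0.52580201 0.26004429 0.0885    ]
max dq/row 0.014 margin 0.47 [ 0.02  0.26 -0.52 -1.56 -0.79  0.6 ]
[[[60.0, 7.5, -0.0, -0.0, 0.0, 0.0, 0.0], [60.0, 7.5, -0.0, -0.0, 0.0, 0.0, 0.0], [60.0, 7.5, -0.0, -0.0, 0.0, 0.0, 0.0], [60.0, 7.5, -0.0, -0.0, 0.0, 0.0, 0.0], [60.0, 7.5, -0.0, -0.0, 0.0, 0.0, 0.0], [60.0, 7.5, -0.0, -0.0, 0.0, 0.0, 0.0], [60.0, 7.5, -0.0, -0.0, 0.0, 0.0, 0.0], [60.0, 7.5, -0.0, -0.1, 0.0, 0.0, 0.0]]] end [0.5236 0.2622 0.1407] turn [0. 0. 0.]
```

It stayed still for two separate 1.3 s windows (shifts under 0.1 px). Regrasping.

>>> servo_tool([
  [[60,7.5,0,0,0,0,0],[60,7.5,0,0,0,0,0],[60,7.5,0,0,0,0,0],[60,7.5,0,0,0,0,0],[60,7.5,0,0,0,0,0],[60,7.5,0,0,0,0,0],[60,7.5,0,0,0,0,0],[60,7.5,0,0,0,0,0],[30,0,0,0,0,0,0],[20,0,0,0,0,0,0],[16,0,0,0,0,0,0],[14,0,0,0,0,0,0]],
])

```text
time: 27.75
tool_pos: [0.5235, 0.2621, 0.1409]
eef_rot: [-0.519, 0.688, 0.16, -0.481]
wrist_force: [-0.5, 0.5, -0.4]
grip_width: 0.381
```

>>> servo_tool([
  [[0,0,0,0,0,0,0],[0,0,0,0,0,0,0],[0,0,0,0,0,0,0],[0,0,0,0,0,0,0],[0,0,0,0,0,0,0]],
], force=25)

```text
time: 28.25
tool_pos: [0.5236, 0.2622, 0.1407]
eef_rot: [-0.519, 0.688, 0.159, -0.481]
wrist_force: [-0.2, -0.3, -0.4]
grip_width: 0.138
```

```bash
python3 - <<'E'
from h import *
wf(6); s,p,R=log(); print(s['grip_width']*88); go(np.array([p[0],p[1],.194]),R,14,0)
E
```

```text
F [ 0.53 -0.18 -0.18] sd [0.32 0.36 0.39]
28.55 [ 0.016  0.257 -0.52  -1.564 -0.791  0.605] [0.5236 0.2622 0.1406] [ 0.486  0.719 -0.496]
12.165472974013369
max dq/row 0.017 margin 0.50 [ 0.08  0.13 -0.48 -1.44 -0.75  0.37]
[[[0.0, -1.9, -3.3, 0.0, 0.0, 0.0, 0.0], [0.0, -1.9, -3.3, 0.0, 0.0, 0.0, 0.0], [0.0, -1.9, -3.3, 0.0, 0.0, 0.0, 0.0], [0.0, -1.9, -3.3, 0.0, 0.0, 0.0, 0.0], [0.0, -1.9, -3.3, 0.0, 0.0, 0.0, 0.0], [0.0, -1.9, -3.4, 0.0, 0.0, 0.0, 0.0], [0.0, -1.8, -3.3, 0.1, 0.0, 0.0, 0.0], [0.0, -1.9, -3.3, -0.0, 0.0, 0.0, 0.0], [0.0, -1.9, -3.3, -0.0, 0.0, 0.0, 0.0], [0.0, -1.9, -3.3, -0.0, 0.0, 0.0, 0.0], [0.0, -1.9, -3.3, -0.0, 0.0, 0.0, 0.0], [0.0, -1.9, -3.3, -0.0, 0.0, 0.0, 0.0], [0.0, -1.9, -3.3, 0.0, 0.0, 0.0, 0.0], [0.0, -1.9, -3.3, 0.0, 0.0, 0.0, 0.0]]] end [0.5236 0.2622 0.194 ] turn [0. 0. 0.]
```

>>> servo_tool([
  [[0,-1.9,-3.3,0,0,0,0],[0,-1.9,-3.3,0,0,0,0],[0,-1.9,-3.3,0,0,0,0],[0,-1.9,-3.3,0,0,0,0],[0,-1.9,-3.3,0,0,0,0],[0,-1.9,-3.3,0,0,0,0],[0,-1.9,-3.3,0,0,0,0],[0,-1.9,-3.3,0,0,0,0],[0,-1.9,-3.3,0,0,0,0],[0,-1.9,-3.3,0,0,0,0],[0,-1.9,-3.3,0,0,0,0],[0,-1.9,-3.3,0,0,0,0]],
])

```text
time: 29.75
tool_pos: [0.5235, 0.2621, 0.1866]
eef_rot: [-0.519, 0.688, 0.159, -0.481]
wrist_force: [-0.2, 0.4, -3.4]
grip_width: 0.135
```

>>> servo_tool([
  [[0,-1.9,-3.3,0,0,0,0],[0,-1.9,-3.3,0,0,0,0],[0,0,0,0,0,0,0],[0,0,0,0,0,0,0]],
])

```text
time: 30.15
tool_pos: [0.5235, 0.2621, 0.1941]
eef_rot: [-0.519, 0.688, 0.16, -0.481]
wrist_force: [0.3, -0.3, -2.6]
grip_width: 0.137
```

```bash
python3 - <<'E'
from ov import *
wf(6); s,p,R=log(); cap('scene','s10.png')
h=(.524,.262,np.radians(26)); H=[hookpt(h,*q) for q in hookcurve()]
C=[(H,(0,0,255))]+[(ringpts(p,25.9,p[2]+.0928,r,x),(0,255,0)) for r,x in((.03,-.005),(.03,.005),(.025,.005))]
C+=[([np.array([p[0],p[1],p[2]-.0622+t]) for t in(.01,.11)],(0,0,255))]
B=(335,135,65,85)
cv2.imwrite('pics/o10.png',np.hstack([overlay('s10.png',B,6,[]),overlay('s10.png',B,6,C)]))
hy=np.radians(26);b=np.array([p[0],p[1],p[2]])-.10*np.array([np.cos(hy),np.sin(hy),0]); go(b,R,14,0)
E
```

```text
F [ 0.34  0.39 -2.81] sd [0.58 0.63 0.46]
30.45 [ 0.084  0.133 -0.484 -1.438 -0.75   0.368] [0.5235 0.262  0.1937] [ 0.486  0.719 -0.497]
max dq/row 0.012 margin 0.38 [-0.03  0.   -0.64 -1.41 -0.84  0.42]
[[[0.0, -5.4, 3.1, 3.6, 0.0, -0.0, 0.0], [0.0, -5.3, 3.1, 3.5, 0.0, -0.0, 0.0], [0.0, -5.4, 3.1, 3.6, 0.0, -0.0, 0.0], [0.0, -5.4, 3.0, 3.5, 0.0, -0.0, 0.0], [0.0, -5.4, 3.1, 3.6, 0.0, -0.0, 0.0], [0.0, -5.3, 3.1, 3.5, 0.0, -0.0, 0.0], [0.0, -5.4, 3.1, 3.6, 0.0, -0.0, 0.0], [0.0, -5.4, 3.1, 3.6, 0.0, -0.0, 0.0], [0.0, -5.4, 3.1, 3.5, 0.0, -0.0, 0.0], [0.0, -5.3, 3.1, 3.6, 0.0, -0.0, 0.0], [0.0, -5.4, 3.0, 3.5, 0.0, -0.0, 0.0], [0.0, -5.4, 3.1, 3.6, 0.0, -0.0, 0.0], [0.0, -5.3, 3.1, 3.5, 0.0, -0.0, 0.0], [0.0, -5.4, 3.1, 3.6, 0.0, -0.0, 0.0]]] end [0.4337 0.2182 0.1937] turn [ 0. -0.  0.]
```

View pics/o10.png

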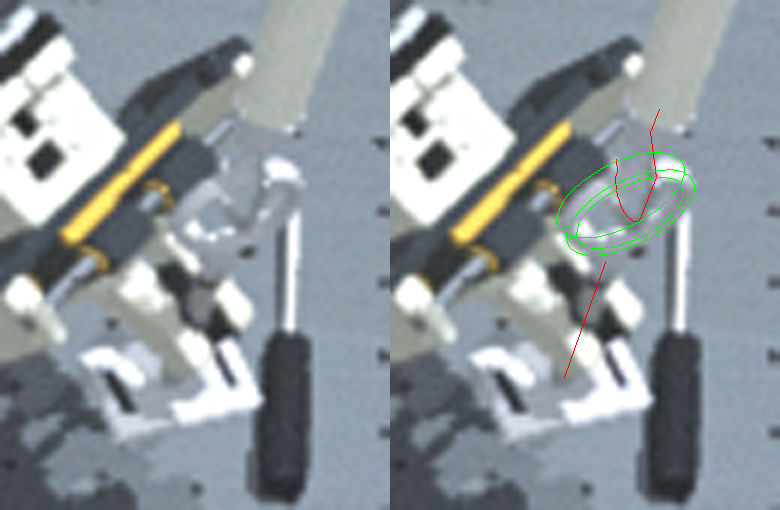

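>>> servo_tool([
  [[0,-5.4,3.1,3.5,0,0,0],[0,-5.4,3.1,3.6,0,0,0],[0,-5.4,3.1,3.5,0,0,0],[0,-5.4,3.1,3.6,0,0,0],[0,-5.4,3.1,3.5,0,0,0],[0,-5.4,3.1,3.6,0,0,0],[0,-5.4,3.1,3.5,0,0,0],[0,-5.4,3.1,3.6,0,0,0],[0,-5.4,3.1,3.5,0,0,0],[0,-5.4,3.1,3.6,0,0,0],[0,-5.4,3.1,3.5,0,0,0],[0,-5.4,3.1,3.6,0,0,0]],
])

```text
time: 31.7
tool_pos: [0.4458, 0.2239, 0.1939]
eef_rot: [-0.519, 0.688, 0.159, -0.481]
wrist_force: [-0.6, 1.2, -2.9]
grip_width: 0.136
```

>>> servo_tool([
  [[0,-5.4,3.1,3.5,0,0,0],[0,-5.4,3.1,3.6,0,0,0],[0,0,0,0,0,0,0]],
])

```text
time: 32.0
tool_pos: [0.4327, 0.2174, 0.1938]
eef_rot: [-0.519, 0.688, 0.159, -0.481]
wrist_force: [-0.1, 0.4, -3.1]
grip_width: 0.136
```

```bash
python3 - <<'E'
from h import *
s,p,R=log(); print(s['wrist_force'],s['grip_width']*88)
def Rz(a): return Ro.from_euler('z',a,degrees=True).as_matrix()@R
a=np.array([.43,.10,.28]);b=np.array([.53,-.302,.26]);c=np.array([.53,-.302,.075]);d=c.copy()
q=go(a,Rz(-12),8,0)
q=go(b,Rz(-51),16,0,q,a,Rz(-12))
q=go(c,Rz(-51),12,0,q,b,Rz(-51))
t,_,e,f,w=fk(q,True);print(e,f,w)
go(c-.1*(Rz(-51)[:,0]),Rz(-51),6,0,q,c,Rz(-51))
E
```

```text
32.0 [-0.034 -0.    -0.639 -1.404 -0.841  0.42 ] [0.4327 0.2174 0.1938] [ 0.487  0.719 -0.497]
[-0.12938394  0.37315218 -3.10231422] 12.005738303695173
max dq/row 0.053 margin 0.38 [-0.19 -0.26 -0.6  -1.17 -0.88  0.03]
[[[0.0, -16.1, -3.2, -7.9, 0.74, 1.3, -0.0], [0.0, -15.8, -3.4, -8.3, 0.74, 1.3, -0.0], [0.0, -15.7, -3.4, -8.6, 0.74, 1.3, -0.0], [0.0, -15.5, -3.6, -8.9, 0.74, 1.3, -0.0], [0.0, -15.3, -3.7, -9.1, 0.74, 1.3, -0.0], [0.0, -15.1, -3.8, -9.5, 0.74, 1.3, -0.0], [0.0, -14.8, -3.9, -9.8, 0.74, 1.3, -0.0], [0.0, -14.7, -4.1, -10.1, 0.74, 1.3, -0.0]]] end [0.43   0.1    0.2801] turn [ 6.  10.4 -0. ]
max dq/row 0.073 margin 0.43 [-0.83  0.08 -0.36 -1.25 -0.81  0.12]
[[[0.0, -10.6, 7.4, -22.5, 1.21, 2.12, -0.01], [0.0, -9.8, 7.0, -22.9, 1.21, 2.12, -0.01], [0.0, -8.9, 6.5, -23.5, 1.21, 2.12, -0.01], [0.0, -8.0, 6.0, -23.9, 1.21, 2.12, -0.01], [0.0, -7.1, 5.4, -24.3, 1.21, 2.12, -0.01], [0.0, -6.2, 5.0, -24.7, 1.21, 2.12, -0.01], [0.0, -5.3, 4.4, -25.0, 1.21, 2.12, -0.01], [0.0, -4.4, 3.9, -25.2, 1.21, 2.12, -0.01], [0.0, -3.5, 3.3, -25.5, 1.21, 2.12, -0.01], [0.0, -2.5, 2.8, -
[... 682 characters left out ...]
 7.6, 13.4, -0.1, 0.0, 0.0, 0.0], [0.0, 7.7, 13.3, 0.0, 0.0, 0.0, 0.0], [0.0, 7.6, 13.4, -0.0, 0.0, 0.0, 0.0], [0.0, 7.7, 13.4, -0.0, 0.0, 0.0, 0.0], [0.0, 7.7, 13.4, -0.1, 0.0, 0.0, 0.0]]] end [ 0.53  -0.302  0.075] turn [0. 0. 0.]
[ 0.14474278 -0.22362289  0.73811162] [ 0.29755778 -0.45971708  0.36955759] [ 0.21952618 -0.32867332  0.25325695]
max dq/row 0.028 margin 0.51 [-1.12  0.31 -0.51 -1.43 -0.96  0.68]
[[[0.0, -16.7, -0.0, -0.0, 0.0, 0.0, 0.0], [0.0, -16.6, 0.0, 0.0, 0.0, 0.0, 0.0], [0.0, -16.7, 0.0, 0.0, 0.0, 0.0, 0.0], [0.0, -16.7, 0.0, -0.0, 0.0, 0.0, 0.0], [0.0, -16.6, 0.0, 0.0, 0.0, 0.0, 0.0], [0.0, -16.7, -0.0, 0.0, 0.0, 0.0, 0.0]]] end [ 0.4435 -0.3094  0.1247] turn [0. 0. 0.]
```

>>> servo_tool([
  [[0,-16,-3.2,-7.9,0.74,1.3,0],[0,-15.8,-3.4,-8.3,0.74,1.3,0],[0,-15.7,-3.4,-8.6,0.74,1.3,0],[0,-15.5,-3.6,-8.9,0.74,1.3,0],[0,-15.3,-3.7,-9.1,0.74,1.3,0],[0,-15,-3.8,-9.5,0.74,1.3,0],[0,-14.8,-3.9,-9.8,0.74,1.3,0],[0,-14.7,-4,-10,0.74,1.3,0]],
])

```text
time: 32.8
tool_pos: [0.4307, 0.1001, 0.2805]
eef_rot: [-0.567, 0.701, 0.087, -0.424]
wrist_force: [-0.2, 0.2, -2.8]
grip_width: 0.137
```

>>> servo_tool([
  [[0,-10.6,7.4,-22.5,1.21,2.12,0],[0,-9.8,7,-22.9,1.21,2.12,0],[0,-8.9,6.5,-23.5,1.21,2.12,0],[0,-8,6,-23.9,1.21,2.12,0],[0,-7,5.4,-24.3,1.21,2.12,0],[0,-6.2,5,-24.7,1.21,2.12,0],[0,-5.3,4.4,-25,1.21,2.12,0],[0,-4.4,3.9,-25.2,1.21,2.12,0]],
])

```text
time: 33.6
tool_pos: [0.4813, -0.1015, 0.27]
eef_rot: [-0.63, 0.706, -0.034, -0.322]
wrist_force: [0.4, -0.7, -3.4]
grip_width: 0.135
```

>>> servo_tool([
  [[0,-3.5,3.3,-25.5,1.21,2.12,0],[0,-2.5,2.8,-25.7,1.21,2.12,0],[0,-1.5,2.3,-25.7,1.21,2.12,0],[0,-0.6,1.7,-25.9,1.21,2.12,0],[0,0.4,1.2,-25.9,1.21,2.12,0],[0,1.3,0.6,-25.9,1.21,2.12,0],[0,2.3,0.1,-25.8,1.21,2.12,0],[0,3.2,-0.5,-25.7,1.21,2.12,0],[0,0,0,0,0,0,0]],
])

```text
time: 34.5
tool_pos: [0.5321, -0.3045, 0.2599]
eef_rot: [-0.675, 0.69, -0.155, -0.209]
wrist_force: [0.2, 1.4, -3.0]
grip_width: 0.138
```

```bash
python3 - <<'E'
from ov import *
s,p,R=log(); print(s['wrist_force'],s['grip_width']*88)
print('world z in tool',np.round(R[2],4))
hooks=json.loads(open('log.txt').readlines()[-2])[2];print('before',np.round(hooks[2],4))
go(np.array([.53,-.302,.075]),R,12,0)
E
```

```text
34.5 [-0.826  0.08  -0.353 -1.25  -0.803  0.119] [ 0.5321 -0.3045  0.2599] [ 0.865  0.07  -0.498]
[ 0.21918665  1.44288955 -3.01871749] 12.117976848451846
world z in tool [-4.977e-01 -8.673e-01  2.000e-04]
before [-0.4965 -0.868   0.0021]
max dq/row 0.058 margin 0.56 [-1.    0.46 -0.46 -1.6  -0.87  0.8 ]
[[[0.0, 7.5, 13.4, 0.2, 0.0, 0.0, 0.0], [0.0, 7.6, 13.5, 0.2, 0.0, 0.0, 0.0], [0.0, 7.5, 13.4, 0.2, 0.0, 0.0, 0.0], [0.0, 7.5, 13.5, 0.3, 0.0, 0.0, 0.0], [0.0, 7.6, 13.4, 0.2, 0.0, 0.0, 0.0], [0.0, 7.5, 13.5, 0.2, 0.0, 0.0, 0.0], [0.0, 7.5, 13.4, 0.2, 0.0, 0.0, 0.0], [0.0, 7.6, 13.4, 0.2, 0.0, 0.0, 0.0], [0.0, 7.5, 13.5, 0.2, 0.0, 0.0, 0.0], [0.0, 7.6, 13.4, 0.2, 0.0, 0.0, 0.0], [0.0, 7.5, 13.5, 0.3, 0.0, 0.0, 0.0], [0.0, 7.5, 13.4, 0.2, 0.0, 0.0, 0.0]]] end [ 0.53  -0.302  0.075] turn [0. 0. 0.]
```

>>> servo_tool([
  [[0,7.5,13.4,0.2,0,0,0],[0,7.5,13.4,0.2,0,0,0],[0,7.5,13.4,0.2,0,0,0],[0,7.5,13.4,0.2,0,0,0],[0,7.5,13.4,0.2,0,0,0],[0,7.5,13.4,0.2,0,0,0],[0,7.5,13.4,0.2,0,0,0],[0,7.5,13.4,0.2,0,0,0],[0,7.5,13.4,0.2,0,0,0],[0,7.5,13.4,0.2,0,0,0],[0,7.5,13.4,0.2,0,0,0],[0,7.5,13.4,0.2,0,0,0]],
])

```text
time: 35.7
tool_pos: [0.5294, -0.3, 0.0753]
eef_rot: [-0.675, 0.69, -0.153, -0.21]
wrist_force: [0.6, -0.1, -3.7]
grip_width: 0.137
```

>>> servo_tool([
  [[0,0.5,0.87,0,0,0,0],[0,0.5,0.87,0,0,0,0],[0,0.5,0.87,0,0,0,0],[0,0.5,0.87,0,0,0,0],[0,0.5,0.87,0,0,0,0],[0,0.5,0.87,0,0,0,0],[0,0,0,0,0,0,0],[0,0,0,0,0,0,0]],
])

```text
time: 36.5
tool_pos: [0.5292, -0.2991, 0.0701]
eef_rot: [-0.675, 0.69, -0.153, -0.211]
wrist_force: [0.6, -0.2, -3.1]
grip_width: 0.134
```

```bash
python3 - <<'E'
from ov import *
wf(8); s,p,R=log(); cap('scene','s11.png');cap('top','t11.png')
yaw=np.degrees(np.arctan2(R[1,0],R[0,0]))-30
def base(z): 
    c,s_=np.cos(np.radians(yaw)),np.sin(np.radians(yaw)); return [np.array([p[0]+x*c-y*s_,p[1]+x*s_+y*c,z]) for x,y in((-.025,-.0375),(.025,-.0375),(.025,.0375),(-.025,.0375),(-.025,-.0375))]
z0=p[2]-.0622
C=[(ringpts(p,yaw,z0+.155,.03,.005),(0,255,0)),(base(z0+.01),(0,0,255))]
cv2.imwrite('pics/o11.png',np.hstack([overlay('s11.png',(110,160,110,80),3.6,C),overlay('t11.png',(310,160,110,80),3.6,C)]))
E
```

```text
F [-0.12  0.07 -3.27] sd [0.63 0.31 0.6 ]
36.9 [-0.999  0.468 -0.468 -1.613 -0.875  0.819] [ 0.5292 -0.2991  0.07  ] [ 0.864  0.073 -0.497]
```

>>> servo_tool([
  [[0,0.3,0.5,0,0,0,0],[0,0.3,0.5,0,0,0,0],[0,0.3,0.5,0,0,0,0],[0,0.3,0.5,0,0,0,0],[0,0.3,0.5,0,0,0,0],[0,0.3,0.5,0,0,0,0],[0,0,0,0,0,0,0]],
])

```text
time: 37.7
tool_pos: [0.5293, -0.2993, 0.0668]
eef_rot: [-0.675, 0.69, -0.153, -0.21]
wrist_force: [-2.6, -1.0, -1.2]
grip_width: 0.136
```

```bash
python3 -c "
from h import *
wf(6);log()"
```

```text
F [-1.67 -0.6   0.18] sd [0.38 0.58 0.68]
38.0 [-1.002  0.477 -0.469 -1.619 -0.877  0.831] [ 0.5293 -0.2993  0.0667] [ 0.865  0.073 -0.497]
```

>>> servo_tool([
  [[0,0.3,0.5,0,0,0,0],[0,0.2,0.4,0,0,0,0],[0,0,0,0,0,0,0]],
])

```text
time: 38.3
tool_pos: [0.5296, -0.2995, 0.0666]
eef_rot: [-0.675, 0.691, -0.152, -0.21]
wrist_force: [-6.2, -1.8, 8.5]
grip_width: 0.135
```

```bash
python3 -c "
from h import *
wf(6);log()"
```

```text
F [-6.15 -1.3   7.85] sd [0.35 0.26 0.4 ]
38.6 [-1.003  0.479 -0.469 -1.62  -0.879  0.835] [ 0.5296 -0.2995  0.0666] [ 0.865  0.073 -0.496]
```

Firm contact with the floor at +8 N. I'll back off the last 0.7 mm, then open.

>>> servo_tool([
  [[0,-0.3,-0.6,0,0,0,0],[0,0,0,0,0,0,0],[0,0,0,0,0,0,0]],
], force=10)

```text
time: 38.9
tool_pos: [0.5295, -0.2994, 0.0666]
eef_rot: [-0.675, 0.69, -0.153, -0.21]
wrist_force: [-4.6, -2.6, 5.6]
grip_width: 0.136
```

>>> servo_tool([
  [[16,0,0,0,0,0,0],[24,0,0,0,0,0,0],[36,0,0,0,0,0,0],[50,0,0,0,0,0,0],[50,0,0,0,0,0,0],[50,0,0,0,0,0,0],[50,0,0,0,0,0,0]],
])

```text
time: 39.6
tool_pos: [0.5292, -0.299, 0.0661]
eef_rot: [-0.675, 0.69, -0.153, -0.211]
wrist_force: [0.2, -0.1, 0.2]
grip_width: 0.564
```

```bash
python3 -c "
from h import *
wf(6);s,p,R=log();print(s['grip_width']*88);cap('top','t12.png')"
```

```text
F [-0.26  0.18  0.02] sd [0.33 0.44 0.25]
39.9 [-1.002  0.478 -0.469 -1.619 -0.877  0.833] [ 0.5292 -0.2991  0.0662] [ 0.864  0.073 -0.497]
50.097747936969014
```

>>> servo_tool([
  [[50,-5,0,0,0,0,0],[50,-10,0,0,0,0,0],[50,-10,0,0,0,0,0],[50,-15,0,0,0,0,0],[50,-15,0,0,0,0,0],[50,-15,0,0,0,0,0],[50,-15,0,0,0,0,0],[50,-15,0,0,0,0,0],[50,0,0,0,0,0,0],[50,0,0,0,0,0,0],[50,0,0,0,0,0,0]],
])

```text
time: 41.05
tool_pos: [0.4429, -0.3065, 0.1159]
eef_rot: [-0.675, 0.69, -0.153, -0.211]
wrist_force: [0.7, 0.5, -0.0]
grip_width: 0.572
```

```bash
python3 - <<'E'
from ov import *
s,p,R=log(); cap('scene','s13.png');cap('top','t13.png')
P=(.5293,-.2993);yaw=-25.2;z0=.003
c,s_=np.cos(np.radians(yaw)),np.sin(np.radians(yaw)); b=[np.array([P[0]+x*c-y*s_,P[1]+x*s_+y*c,z0+.01]) for x,y in((-.025,-.0375),(.025,-.0375),(.025,.0375),(-.025,.0375),(-.025,-.0375))]
C=[(ringpts(P,yaw,z0+.155,.03,.005),(0,255,0)),(b,(0,0,255))]
a=overlay('s13.png',(100,150,110,85),3.6,C);t=overlay('t13.png',(310,150,110,85),3.6,C)
f=cv2.resize(cv2.imread('pics/s13.png')[90:275,90:440],(792,286*792//792+0))
cv2.imwrite('pics/o13.png',np.vstack([np.hstack([a,t]),f]))
# changed regions vs. first frames
for n,m in(('s13.png','scene1.png'),('t13.png','top1.png')):
    x=cv2.imread('pics/'+n);y=cv2.imread('pics/'+m);d=(cv2.GaussianBlur(cv2.absdiff(x,y).max(2),(5,5),0)>40).astype(np.uint8)
    k,_,st,_=cv2.connectedComponentsWithStats(d);print(n,[r.tolist() for r in st[1:] if r[4]>15])
E
```

```text
41.05 [-1.127  0.329 -0.521 -1.449 -0.958  0.713] [ 0.4429 -0.3065  0.1159] [ 0.865  0.073 -0.497]
s13.png [[119, 0, 184, 178, 9988], [256, 0, 62, 65, 1975], [312, 0, 33, 35, 666], [122, 3, 11, 14, 106], [108, 16, 20, 11, 153], [197, 31, 8, 8, 41], [313, 38, 20, 48, 579], [288, 58, 16, 8, 49], [273, 61, 14, 24, 96], [474, 72, 22, 42, 447], [305, 78, 8, 7, 18], [262, 82, 8, 9, 34], [309, 87, 77, 51, 1760], [507, 87, 5, 11, 38], [392, 117, 57, 45, 1258], [442, 119, 12, 5, 37], [452, 142, 39, 26, 680], [469, 170, 15, 19, 153], [422, 172, 7, 10, 54], [175, 175, 11, 25, 112], [436, 180, 15, 9, 80], [173, 200, 9, 6, 22], [238, 208, 20, 8, 88], [242, 216, 12, 5, 37], [236, 229, 27, 19, 367]]
t13.png [[259, 156, 18, 5, 72], [255, 162, 25, 19, 363], [342, 195, 23, 20, 157], [334, 200, 5, 7, 27], [207, 224, 299, 160, 23076], [342, 227, 6, 15, 56], [62, 265, 28, 22, 356], [7, 276, 63, 85, 2543], [44, 308, 170, 67, 5579], [0, 313, 11, 27, 195], [222, 375, 6, 6, 23], [195, 379, 7, 5, 25]]
```

View pics/o13.png

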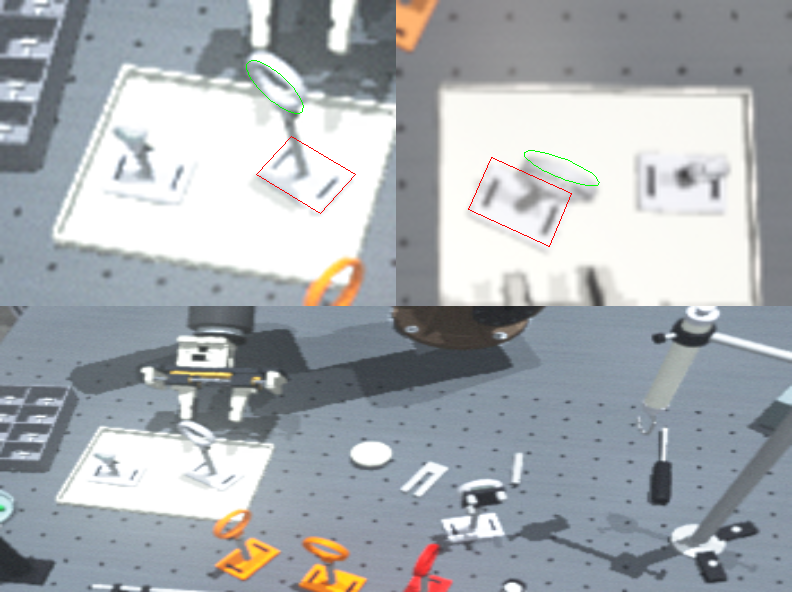

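```bash
python3 -c "
from h import *
s,p,R=cur();print(s['time'],s['joint_velocities'].round(3));print(ctrl.finish_job())"
```

```text
41.15 [ 0.001  0.002 -0.     0.002  0.001  0.001]
the job is handed in; nothing more can be done
None
```

I weighed the empty mount on the spring scale, then set it down upright in the white tray beside the small mount. I handed the job in at 41 s of the 72 s allowed.

- **Weighing:** I lowered the mount gently onto the hook and let go. Over two separate 1.3 s windows it hung with image shifts under 0.1 px. The hook sank about 27 mm, which puts the mount at about 0.27–0.28 kg. My wrist-force readings of 2.6–3.3 N are noisy but agree.
- **Setting down:** I took hold of it again, lifted it off the hook and lowered it into the tray's free half at about (0.53, −0.30). The touchdown force peaked at about 8 N. I eased off slightly, to about 6 N, before opening the fingers, and the force then read about zero.
- **Last picture:** The mount stands upright within 1–2 px of its predicted outline. The small mount stands separately beside it. The gripper is about 100 mm clear, the hook is empty, and the other things are in their places by eye.

**Less certain:** My automatic before/after comparison also flagged some other regions. I take them to be the arm and its moved shadows, but I did not check each one. My first approach with an outward-pointing tool stopped at the j3 and j5 range limits without touching anything, so I came in at an angle from the side instead.

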